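Ready the herb cart for rolling

ROBOT

A 6-joint arm with a two-finger parallel gripper is mounted at the origin on the work surface. World frame = base frame: x ahead of the robot, y to its left, z up, the work surface at z = 0. Lengths are in mm, angles in rad, forces in N, time in s.
With the tool pointing down it reaches from about 275 to 750 mm from the base axis. Payload 10.2 kg.
Tool frame: the origin (TCP) lies at the very end of the fingers, on their centre line; the grasp point (between the pads) lies behind it (ctrl.grasp_offset is the z of the grasp point in the tool frame, in mm); z points along the fingers, y is the direction in which the jaws open and shut (so a half turn about z gives the same grasp; the last joint's range is limited). The gripper opens to 85 mm and grips with 20 to 120 N. Pads are 22 mm wide; open, the fingers measure 114 mm over their backs; the gripper's body (76 mm by 85 mm) begins 54 mm behind the grasp point. The pads swing forward as they close: fully open they stand 13 mm farther back than shut.
Start: joints at [-1.339, 0.313, 1.498, -0, 1.331, -0.223], TCP at [230.612, -471.645, 231.294] pointing down, gripper open.
Joint ranges: [-2.94, 2.94], [-0.97, 2.17], [0.19, 2.56], [-1.23, 4.37], [0.02, 3.11], [-2.88, 2.88]. Speed limits (rad/s): [2.39, 2.39, 3.01, 3.14, 3.14, 3.14].

INTERFACE

Orientations are given as a unit quaternion [w, x, y, z].
In Python, from rig import ctrl, capture, job gives the robot as it stands. The module is installed in compiled form; this text tells all that it offers.
- The arm moves only by the tool move_arm, never from a script. Its argument "series" is a list of rows, each a list of 7 numbers: the turn, a rotation vector about the tool's x, y, z in rad, then the shift along the tool's x, y, z in cm, then the opening, from 0 (shut) to 1 (fully open). A call has 1 to 5 rows; each row is the pose to reach, as a shift and turn from the pose measured when the call began, along the tool's axes at that moment; what a row does not reach only later rows make up. A row lasts 1/12 s, in which the tool goes at most 41.7 mm and 7.16 degrees, less where a joint would pass 70% of its speed; a pose out of reach is approached as far as the arm can. A call with a gripper value outside its range is refused whole. The fingers move at their own pace and stop on an object; "grip_force" is the grip in N (left out, the last holds). Time passes only in rows, so rows that repeat a pose let the fingers close. It gives the time, the measured TCP pose, the force and the opening at its end, in the units of the state.
- ctrl.sense(): the state, without advancing time (a new reading comes with each control period).
- capture(name): name is "scene" or "top"; returns a dict with "frame" (420x560x3 uint8, red, green, blue), "mtx" (3x3 intrinsics, pixels), "R" (3x3) and "t" (3): a world point X has camera coordinates R X + t. Camera axes: x right, y down, z forward; pixel columns grow to the right and rows downward; lengths in mm; the calibration is good to about 2 mm. A picture is of the moment at which its call begins. There is no depth.
- job.finish_job(): hands the job in, once; it reports no verdict.
The state is a dict: "time_s": time; "joints": joint angles; "dq": joint speeds; "tau": joint torques, N m; "eef_pos": TCP position; "ee_rot": TCP orientation; "force": force on the tool from outside, world axes, zero at the start; "wrist_torque": the same for the moment, N m; "grip_width": opening from 0.0 (shut) to 1.0 (fully open).
Only numpy, scipy, OpenCV 4.12 (cv2) and the standard library are available. Lean on these libraries where they do the work, as an engineer would, in place of code of your own. Each camera call takes 0.05 s, during which the arm holds its last target.

TASK

Get the herb cart ready to roll: stand every herb jar that is on the table upright in a pocket of the jar carrier, fully down, one jar to a pocket. Once all the jars are in, tighten the carrier's clamp clockwise by its wing knob until the brass indicator tab has popped out of the end of the block with the whole of its black line showing (a little further does no harm), and put the pot grabber and the pot brush back, each lying flat in its own storage slot, the one marked with its outline. Do not push the pots, the spool or the bottle about.

Things in the scene. Friction and masses are not known exactly. Their poses are not given: they have to be found in the camera images.
- carrier: Jar carrier, fixed: steel base plate 186 (its x) x 372 (y) mm with a grey tray, top 24 mm above the table, of six square pockets 64 mm wide, 18 mm deep, in two rows of three, 86 mm apart both ways; a clamp block (100 x 60 mm, 46 mm high) at its +y end. Origin on the table, midway in x, 33 mm from the pocket grid's middle towards the clamp; y runs along it towards the clamp block, z up.
- pocket1 (a point): Pocket 1 of the carrier: the centre of its floor, 6 mm above the table. Any jar may go in any pocket, one jar to a pocket.
- pocket2 (a point): Pocket 2 of the carrier: the centre of its floor, 6 mm above the table. Any jar may go in any pocket, one jar to a pocket.
- pocket3 (a point): Pocket 3 of the carrier: the centre of its floor, 6 mm above the table. Any jar may go in any pocket, one jar to a pocket.
- pocket4 (a point): Pocket 4 of the carrier: the centre of its floor, 6 mm above the table. Any jar may go in any pocket, one jar to a pocket.
- pocket5 (a point): Pocket 5 of the carrier: the centre of its floor, 6 mm above the table. Any jar may go in any pocket, one jar to a pocket.
- pocket6 (a point): Pocket 6 of the carrier: the centre of its floor, 6 mm above the table. Any jar may go in any pocket, one jar to a pocket.
- jar1_c (a point): Herb jar 1: white ceramic, round, 56 mm across, 66 mm tall with its cork lid (lid: top 16 mm, 53 mm across), about 0.22 kg, all alike; the point is its centre, 33 mm above its underside, z up the jar. May be absent (None from the start); three to five are there. Seated in a pocket the point is 39 mm above the table, with 4 mm of play to each side.
- jar2_c (a point): Herb jar 2: white ceramic, round, 56 mm across, 66 mm tall with its cork lid (lid: top 16 mm, 53 mm across), about 0.22 kg, all alike; the point is its centre, 33 mm above its underside, z up the jar. May be absent (None from the start); three to five are there. Seated in a pocket the point is 39 mm above the table, with 4 mm of play to each side.
- jar3_c (a point): Herb jar 3: white ceramic, round, 56 mm across, 66 mm tall with its cork lid (lid: top 16 mm, 53 mm across), about 0.22 kg, all alike; the point is its centre, 33 mm above its underside, z up the jar. May be absent (None from the start); three to five are there. Seated in a pocket the point is 39 mm above the table, with 4 mm of play to each side.
- jar4_c (a point): Herb jar 4: white ceramic, round, 56 mm across, 66 mm tall with its cork lid (lid: top 16 mm, 53 mm across), about 0.22 kg, all alike; the point is its centre, 33 mm above its underside, z up the jar. May be absent (None from the start); three to five are there. Seated in a pocket the point is 39 mm above the table, with 4 mm of play to each side.
- jar5_c (a point): Herb jar 5: white ceramic, round, 56 mm across, 66 mm tall with its cork lid (lid: top 16 mm, 53 mm across), about 0.22 kg, all alike; the point is its centre, 33 mm above its underside, z up the jar. May be absent (None from the start); three to five are there. Seated in a pocket the point is 39 mm above the table, with 4 mm of play to each side.
- clamp (a joint): Turn of the clamp's black wing knob on the clamp block, rad: it starts slackened between 0 and 0.7 and tightens clockwise seen from above (value grows) to a dead stop at 3.3; it stays where it is left (about 0.12 N m to turn). At 0 the wing lies along the carrier's x; the wing's heading is the carrier's yaw minus this value.
- clamp_grip (a point): Middle of the wing knob, on its vertical axis, 80 mm above the table: the wing is 78 mm long, 16 mm thick and 36 mm tall (60 to 96 mm above the table), pinched across its thickness from above. Its x runs along the wing and turns with it.
- tab (a joint): Travel of the clamp's brass indicator tab (24 mm wide), m: 0.014 per rad of the knob. Up to 0.025 (knob at 1.8) it is hidden in the clamp block; then it comes out of the block's free end. A black line round it, 6 to 8 mm behind its outer end, is wholly out at 0.0335 (knob at 2.4): the set force counts as reached from 0.0342 (9 mm out, knob at 2.45) up to the stop at 0.046.
- tab_end (a point): Middle of the indicator tab's outer end, 34 mm above the table; it moves out along the carrier's +y.
- grabber_c (a point): Spring-loaded pot grabber, lying flat, one rigid piece 180 mm long (its x: 96 mm back to the handle ends, 84 mm forward to the rubber tips), 50 mm wide at the handles, 0.18 kg. In the middle a black pivot block 50 mm long (x), 30 mm wide (y) and 38 mm tall, to grip across its width; handles and jaws lie below 24 mm. The point is the block's centre, 19 mm above the underside.
- slot_grabber_floor (a point): Centre of the floor of the grabber's storage slot: a fixed wooden tray 222 x 80 mm, open inside over 212 mm (x) by 70 mm (y), floor 5 mm above the table, walls 16 mm high. A paper plate with the grabber's outline lies at its -x end. The grabber lies in it along x, either way round.
- slot_brush_floor (a point): Centre of the floor of the brush's storage slot: a tray of the same outer size beside the other, but open only over 130 mm (x) by 70 mm (y), floor 5 mm above the table, walls 16 mm high; its paper plate, at the -x end, shows the brush's plain oblong outline. The brush lies in it along x, either way round.
- brush_c (a point): Pot brush: a wooden block on black bristles, oblong, 112 mm long (its x), 44 mm wide and 40 mm tall, 0.15 kg, bristles down; gripped across its width. The point is its centre, 20 mm above its underside.
- mustard_pot: Bystander: empty mustard-yellow ceramic pot, 114 mm across, 105 mm tall; origin under its centre.
- clay_pot: Bystander: small terracotta pot, 72 mm across, 58 mm tall; origin under its centre.
- spool: Bystander: wooden twine spool, 54 mm across, 50 mm tall; origin under its centre.
- bottle: Bystander: amber glass bottle, 72 mm across, 190 mm tall; origin under its centre.
Things that resemble listed ones, but are neither listed nor needed, are in the scene too. Leave any blue look-alike of the part that bears brush_c alone. What is shaped like the part that bears jar1_c but turquoise is not meant.

How it is judged:
By the outcome, as a careful person would: the job done as asked, in the order asked, and still so for the second after the job is handed in, with the robot touching nothing.
Of jar1, jar2, jar3, jar4, jar5 only 3 to 5 are there at a start; the rules pass over those that are not, and their reading is None.
At some moment in a run one of jar1, jar2, jar3, jar4, jar5, grabber, brush may be knocked a few centimetres aside while the robot is not near it.
Once in a run the grip may slacken for a moment while it holds something.
It also fails if it takes over 210 s, if anything falls off the work surface, if the arm or the gripper's body presses on something with over 40 N, if the wrist force passes 120 N, or if a joint passes its speed limit or range.

## Working session

There is one attempt and no reset: what is moved stays moved. The work goes in short steps, Python scripts to look and compute and a tool call to move; the robot and the scene stay as the last step left them, time stands still between calls to the robot, and variables do not carry over. Pictures are saved under pics/ and viewed, and the job is handed in when it is done.

Besides the shell and the picture viewer there is one more tool, called after "Call:" as name(argument=value, ...) on one line, values as JSON. move_arm: Moves the arm, as the interface text tells. Its arguments: {"type":"object","properties":{"series":{"type":"array","items":{"type":"array","items":{"type":"number"}}},"grip_force":{"type":"number"}},"required":["series"]}

```bash
mkdir -p pics; ls; python3 - <<'E'
from rig import ctrl,capture
import cv2
print(ctrl.sense(), ctrl.grasp_offset)
for n in("scene","top"):
    c=capture(n); cv2.imwrite(f"pics/{n}0.png",c["frame"][:,:,::-1]); print(n,c["mtx"].tolist(),c["R"].tolist(),c["t"].tolist())
E
```

```text
pics
{'time_s': 0.0, 'joints': array([-1.33941518e+00,  3.13455885e-01,  1.49844477e+00,  9.59666428e-09,
        1.33097719e+00, -2.23395509e-01]), 'dq': array([ 0.00064137, -0.00105087, -0.00130503, -0.00099747, -0.00026733,
       -0.00173875]), 'tau': array([-1.10168821e-03, -4.12266362e+01, -2.59741473e+01, -2.58956770e-04,
        4.12331792e-03,  9.35388726e-06]), 'eef_pos': array([ 230.54383531, -471.38929805,  230.72916689]), 'ee_rot': array([-6.42589696e-04,  9.74258275e-01,  2.25433805e-01, -2.56109897e-06]), 'force': array([0.31204387, 0.24477376, 0.88035606]), 'wrist_torque': array([ 0.05754364,  0.00468853, -0.04379275]), 'grip_width': 1.003189552259571} -18.700000000000003
scene [[414.9253601111928, 0.0, 285.8342418936585], [0.0, 414.9253601111928, 211.05368483905758], [0.0, 0.0, 1.0]] [[0.6712193227957763, 0.7412342272759768, -0.006036639807427862], [0.6125878225955802, -0.5592731419106923, -0.5585245852645595], [-0.41737366988489455, 0.3711945218506435, -0.829466000891469]] [-334.4509909363084, -318.0683646473128, 1528.2324756161308]
top [[544.1268265747026, 0.0, 283.2621903224399], [0.0, 544.1268265747026, 211.10935771390888], [0.0, 0.0, 1.0]] [[0.0008395095805927026, -0.9999891990361945, 0.004571327445476911], [-0.9975231000825773, -0.0011589445906745864, -0.07033009063750792], [0.07033462891995965, -0.00450096194001055, -0.9975132988167658]] [-48.95672354395606, 555.0943134145136, 1390.2961097835498]
```

View pics/scene0.png

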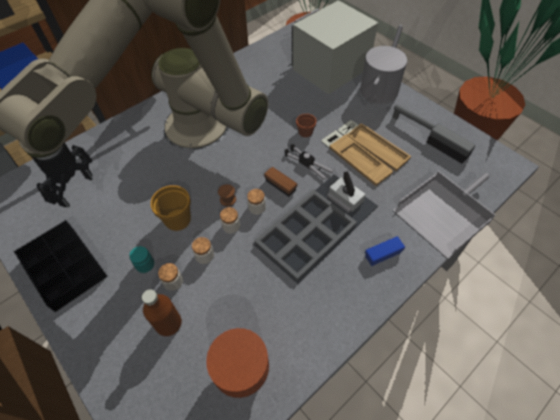

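View pics/top0.png

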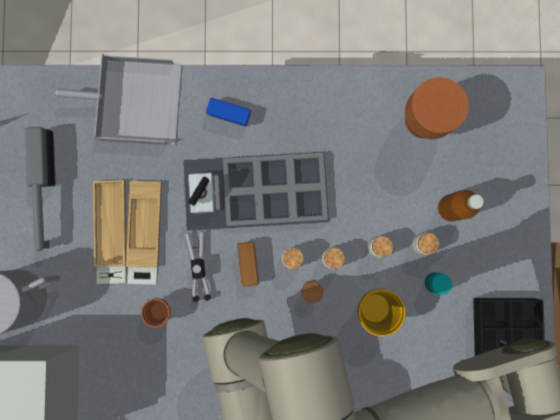

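Both views show four cork-lidded white jars (top: 292,258; 333,258; 382,246; 428,243). The turquoise one is at 438,284. The brown brush is at 248,264 and its blue look-alike at 229,112. The grabber is at 198,268, the slots are near 110–145,225, and the carrier's wing knob is at 200,190. I'll enlarge these.

```bash
python3 - <<'E'
import cv2
a=cv2.imread("pics/top0.png")
cv2.imwrite("pics/t_a.png",cv2.resize(a[140:320,85:285],None,fx=4,fy=4,interpolation=cv2.INTER_CUBIC)[:600*2])
cv2.imwrite("pics/t_a.png",cv2.resize(a[160:310,85:285],None,fx=4,fy=4,interpolation=cv2.INTER_CUBIC))
cv2.imwrite("pics/t_b.png",cv2.resize(a[145:295,260:460],None,fx=4,fy=4,interpolation=cv2.INTER_CUBIC))
E
```

```text
(no output)
```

View pics/t_a.png

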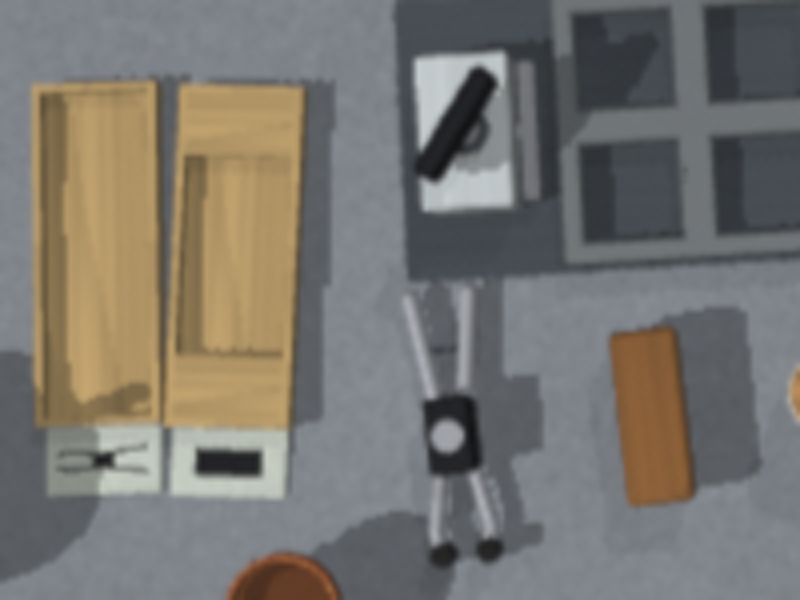

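View pics/t_b.png

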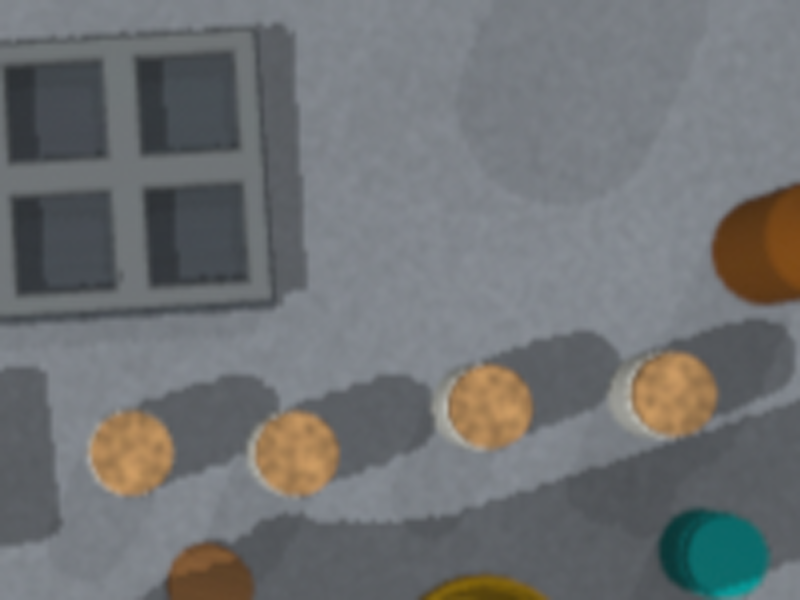

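```bash
cat > h.py <<'E'
import numpy as np, cv2
from rig import ctrl,capture
from scipy.spatial.transform import Rotation as Rn
def cam(n):
    c=capture(n); return c
def px2w(c,u,v,z):
    K,R,t=map(np.array,(c["mtx"],c["R"],c["t"]))
    d=R.T@np.linalg.inv(K)@np.array([u,v,1.]); o=-R.T@t
    return o+d*(z-o[2])/d[2]
def w2px(c,X):
    p=np.array(c["R"])@np.array(X,float)+np.array(c["t"]); q=np.array(c["mtx"])@p; return q[:2]/q[2]
def state():
    s=ctrl.sense(); q=s["ee_rot"]; r=Rn.from_quat([q[1],q[2],q[3],q[0]]); return s,np.array(s["eef_pos"]),r
def plan(x,y,z,th,half=True):
    """tool-down target, tool x heading th deg (mod 180)"""
    s,p,r=state()
    best=None
    th=np.radians(th)
    for k in ((-1,0,1) if half else (0,)):
        a=th+k*np.pi
        R2=Rn.from_matrix(np.array([[np.cos(a),np.sin(a),0],[np.sin(a),-np.cos(a),0],[0,0,-1]]).T if 0 else np.column_stack([[np.cos(a),np.sin(a),0],[np.sin(a),-np.cos(a),0],[0,0,-1]]))
        rv=(r.inv()*R2).as_rotvec()
        if best is None or np.linalg.norm(rv)<np.linalg.norm(best): best=rv
    sh=r.inv().apply(np.array([x,y,z])-p)/10
    print("turn",np.round(best,3),"shift cm",np.round(sh,2),"t",round(s["time_s"],2))
def where():
    s,p,r=state(); X=r.apply([1,0,0]); Z=r.apply([0,0,1])
    print("t%.2f"%s["time_s"],"tcp",np.round(p,1),"th",round(np.degrees(np.arctan2(X[1],X[0])),1),"Z",np.round(Z,3),"F",np.round(s["force"],1),"grip",round(s["grip_width"],3),"q",np.round(s["joints"],2))
def snap(name,u0,v0,u1,v1,f,out):
    c=capture(name); a=c["frame"][:,:,::-1][v0:v1,u0:u1]
    cv2.imwrite("pics/"+out+".png",cv2.resize(a,None,fx=f,fy=f,interpolation=cv2.INTER_CUBIC)); return c
E
python3 - <<'E'
from h import *
c=capture("top")
A=lambda x,y,z:px2w(c,85+(x+.5)/4-.5,160+(y+.5)/4-.5,z)[:2]
B=lambda x,y,z:px2w(c,260+(x+.5)/4-.5,145+(y+.5)/4-.5,z)[:2]
for n,p in zip("1234",[(132,452),(297,453),(490,407),(675,394)]):print("jar",n,B(*p,66).round(1))
P=[B(188.5,103,24),B(197,236,24),B(56,112,24),B(64,244,24),A(623,60,24),A(632,191,24)]
P=np.array(P);print(P.round(1)); 
# fit ideal grid
loc=np.array([[43,-86],[-43,-86],[43,0],[-43,0],[43,86],[-43,86]])
Q=P-P.mean(0); a=np.arctan2((loc[:,0]*Q[:,1]-loc[:,1]*Q[:,0]).sum(),(loc*Q).sum())
R=np.array([[np.cos(a),-np.sin(a)],[np.sin(a),np.cos(a)]])
print("yaw",np.degrees(a),"centre",P.mean(0)); F=loc@R.T+P.mean(0);print(F.round(1),(P-F).round(1))
print("clamp pred", R@[0,158]+P.mean(0))
w=[A(485,75,96),A(428,172,96)];print("wing",w,np.mean(w,0),np.degrees(np.arctan2(*(w[0]-w[1])[::-1])))
print("grab",A(452,434,38),"tips",A(465,550,20),"handles",A(436,290,12))
g=[A(*p,38) for p in((425,400),(470,396),(480,468),(432,474))];print(np.round(g,1))
b=[A(*p,40) for p in((611,334),(677,327),(693,496),(629,506))];print("brush",np.round(b,1),np.mean(b,0))
for nm,q in (("slotG",((34,82),(157,80),(160,424),(37,426))),("slotB",((182,86),(305,85),(290,426),(166,428)))):
    k=np.array([A(*p,16) for p in q]);print(nm,k.round(1),k.mean(0)); d=(k[0]+k[1]-k[2]-k[3])/2;print(np.linalg.norm(d),np.degrees(np.arctan2(d[1],d[0])))
k=np.array([A(*p,16) for p in((186,156),(301,156),(290,352),(178,354))]);print(k.mean(0))
for n,p in(("spool",(312,292,50)),("clay",(156,312,58)),("mustard",(381,312,105))):print(n,px2w(c,*p))
E
```

```text
jar 1 [435.7 -71.6]
jar 2 [ 435.2 -174.4]
jar 3 [ 463.9 -295.1]
jar 4 [ 472.1 -410.8]
[[ 661.  -109.3]
 [ 574.3 -114.6]
 [ 655.   -23.3]
 [ 569.   -28.6]
 [ 649.6   63. ]
 [ 564.4   56.6]]
yaw 3.6106638727543565 centre [612.21130186 -26.03814911]
[[ 660.5 -109.2]
 [ 574.7 -114.6]
 [ 655.1  -23.3]
 [ 569.3  -28.7]
 [ 649.7   62.5]
 [ 563.9   57.1]] [[ 0.4 -0.1]
 [-0.4 -0. ]
 [-0.2  0.1]
 [-0.3  0.1]
 [-0.1  0.5]
 [ 0.5 -0.5]]
clamp pred [602.26105106 131.64822477]
wing [array([630.24540003, 142.33834952]), array([570.34893853, 176.59934705])] [600.29716928 159.46884829] -29.769716167249477
grab [408.5979221  168.81073304] tips [334.10342376 162.35077883] handles [500.71421669 184.2451415 ]
[[430.1 186.2]
 [432.6 157.7]
 [387.2 150.8]
 [383.4 181.2]]
brush [[472.   68.3]
 [476.5  26.4]
 [369.8  15.8]
 [363.5  56.2]] [420.41312432  41.64056218]
slotG [[635.7 446.8]
 [637.1 366.9]
 [414.1 360.2]
 [412.8 439.2]] [524.94404497 403.27262676]
223.08440509399978 1.835553626692164
slotB [[633.2 350.5]
 [634.  270.5]
 [412.9 276.5]
 [411.6 356.3]] [522.92585989 313.45398048]
221.45833223664343 -1.5132798066736206
[523.65381892 311.545901  ]
spool [ 349.57877519 -120.55691335   50.        ]
clay [300.69386253 267.86377899  58.        ]
mustard [ 306.20188177 -283.23611556  105.        ]
```

```bash
python3 - <<'E'
from h import *
c=capture("top")
print("bottle",px2w(c,475,202,190))
plan(472,-411,130,3.6)
E
```

```text
bottle [ 564.4960944  -485.50348635  190.        ]
turn [-0.001 -0.     0.392] shift cm [24.34  5.18 10.1 ] t 0.2
```

Call:
move_arm(series=[[0, 0, 0.1, 6, 1.3, 2.5, 1], [0, 0, 0.2, 12, 2.6, 5, 1], [0, 0, 0.3, 18, 3.9, 7.5, 1], [0, 0, 0.392, 24.3, 5.2, 10, 1], [0, 0, 0.392, 24.3, 5.2, 10, 1]], grip_force=40)

```text
time_s: 0.62
eef_pos: [419.6, -424.1, 152.2]
ee_rot: [-0.0, 1.0, 0.029, -0.0]
force: [0.7, -0.4, -0.2]
grip_width: 0.997
```

```bash
python3 - <<'E'
from h import *
where(); plan(472,-411,20,3.6)
E
```

```text
t0.62 tcp [ 419.6 -424.1  152.2] th 3.3 Z [-0.     0.001 -1.   ] F [ 0.7 -0.4 -0.2] grip 0.997 q [-0.99  0.54  1.38  0.    1.23  0.53]
turn [-0.001  0.    -0.005] shift cm [ 5.31 -0.99 13.22] t 0.62
```

Call:
move_arm(series=[[0, 0, 0, 5.3, -1, 3, 1], [0, 0, 0, 5.3, -1, 3, 1], [0, 0, 0, 5.3, -1, 3, 1]])

```text
time_s: 0.87
eef_pos: [474.4, -408.2, 118.7]
ee_rot: [-0.003, 1.0, 0.031, -0.001]
force: [-0.6, -0.8, -0.3]
grip_width: 0.999
```

```bash
python3 - <<'E'
from h import *
where(); plan(472,-411,20,3.6)
snap("scene",60,180,260,330,4,"s1")
E
```

```text
t0.87 tcp [ 474.4 -408.2  118.7] th 3.5 Z [-0.003  0.005 -1.   ] F [-0.6 -0.8 -0.3] grip 0.999 q [-0.9   0.63  1.31  0.    1.2   0.61]
turn [-0.005  0.002 -0.001] shift cm [-0.23  0.32  9.87] t 0.87
```

View pics/s1.png

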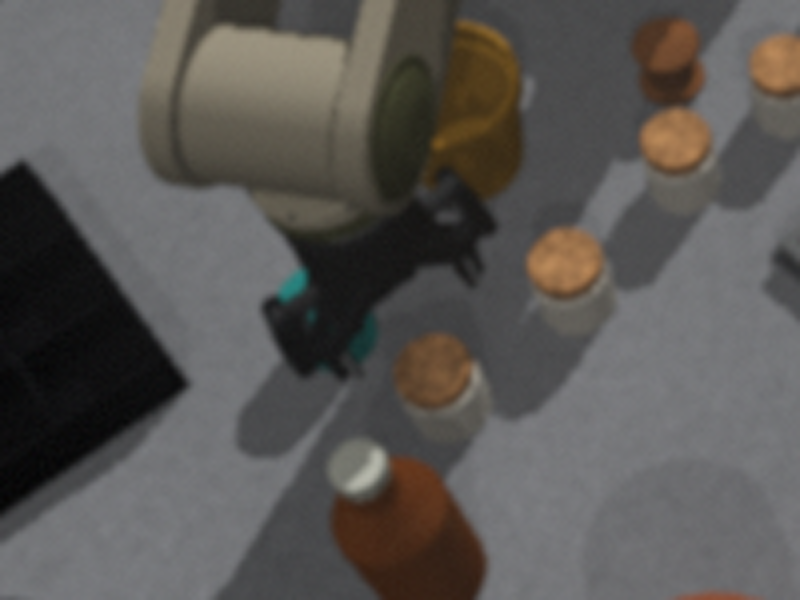

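```bash
python3 - <<'E'
from h import *
c=capture("scene")
for p in((434,370),(566,262),(676,139),(790,62)): print(px2w(c,60+p[0]/4,180+p[1]/4,66))
E
```

```text
[ 477.47714788 -408.84582762   66.        ]
[ 469.50516222 -293.8130353    66.        ]
[ 439.48857974 -172.77183351   66.        ]
[442.36234417 -65.33633389  66.        ]
```

Call:
move_arm(series=[[-0.005, 0, 0, 0, 0.2, 3.3, 1], [-0.005, 0, 0, 0, 0.2, 6.6, 1], [-0.005, 0, 0, 0, 0.2, 9.2, 1], [-0.005, 0, 0, 0, 0.2, 9.9, 1], [-0.005, 0, 0, 0, 0.2, 9.9, 1]])

```text
time_s: 1.38
eef_pos: [470.8, -412.6, 21.8]
ee_rot: [0.001, 1.0, 0.029, -0.001]
force: [0.1, -0.0, -0.1]
grip_width: 0.998
```

Call:
move_arm(series=[[0, 0, 0, 0, 0, 0, 0.3], [0, 0, 0, 0, 0, 0, 0.3], [0, 0, 0, 0, 0, 0, 0.3], [0, 0, 0, 0, 0, 0, 0.3], [0, 0, 0, 0, 0, 0, 0.3]], grip_force=40)

```text
time_s: 1.8
eef_pos: [471.3, -413.4, 24.2]
ee_rot: [0.002, 1.0, 0.029, -0.0]
force: [-1.8, 1.3, 7.0]
grip_width: 0.643
```

```bash
python3 - <<'E'
from h import *
where(); 
snap("scene",60,180,260,330,4,"s2")
E
```

```text
t1.80 tcp [ 471.3 -413.4   24.2] th 3.3 Z [-0.001 -0.004 -1.   ] F [-1.8  1.3  7. ] grip 0.643 q [-0.91  0.75  1.38 -0.    1.01  0.61]
```

View pics/s2.png

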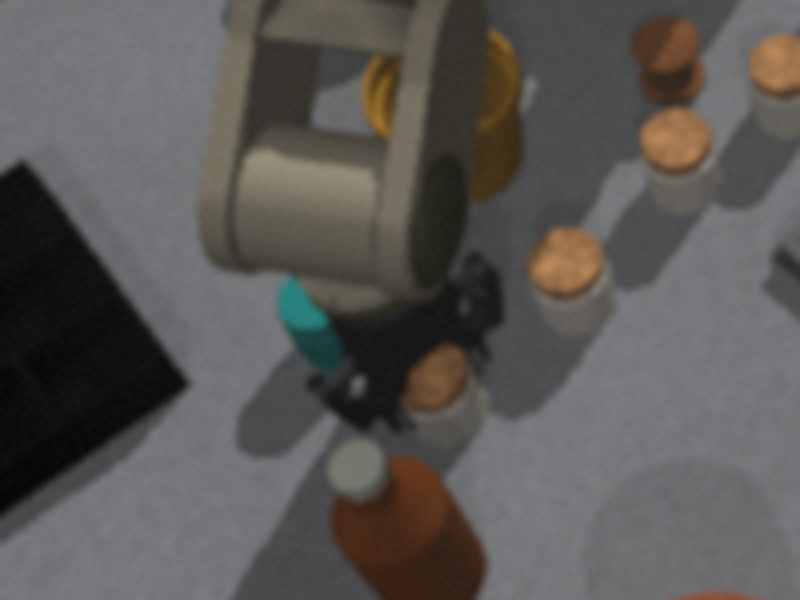

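Call:
move_arm(series=[[0, 0, 0, 0, 0, 0, 0.3], [0, 0, 0, 0, 0, -3, 0.3], [0, 0, 0, 0, 0, -6.5, 0.3], [0, 0, 0, 0, 0, -10, 0.3], [0, 0, 0, 0, 0, -11, 0.3]], grip_force=60)

```text
time_s: 2.27
eef_pos: [472.7, -414.6, 140.8]
ee_rot: [0.006, 1.0, 0.029, 0.002]
force: [0.9, -0.5, -1.9]
grip_width: 0.633
```

```bash
python3 - <<'E'
from h import *
where(); plan(574.7,-114.6,135,3.6)
snap("scene",60,180,260,330,4,"s3")
E
```

```text
t2.27 tcp [ 472.7 -414.6  140.8] th 3.3 Z [ 0.005 -0.011 -1.   ] F [ 0.9 -0.5 -1.9] grip 0.633 q [-0.9   0.61  1.29 -0.    1.23  0.61]
turn [ 0.012 -0.004 -0.005] shift cm [ 11.91 -29.37   0.28] t 2.27
```

View pics/s3.png

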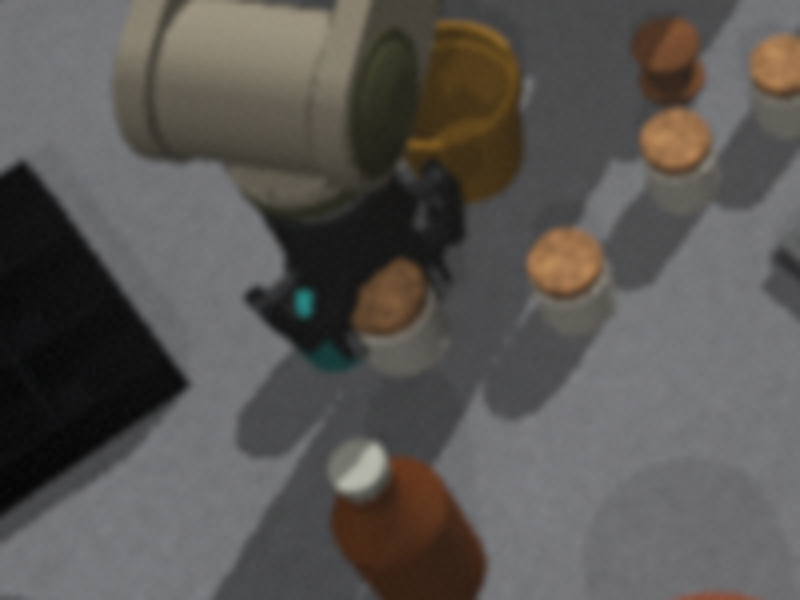

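Call:
move_arm(series=[[0.006, 0, 0, 1.6, -4, 0, 0.3], [0.012, -0.004, 0, 3.2, -8, 0, 0.3], [0.012, -0.004, 0, 4.7, -11.7, 0, 0.3], [0.012, -0.004, 0, 6.3, -15.5, 0, 0.3], [0.012, -0.004, 0, 7.9, -19.3, 0, 0.3]])

```text
time_s: 2.73
eef_pos: [540.2, -215.2, 137.1]
ee_rot: [-0.001, 1.0, 0.029, -0.001]
force: [0.3, -0.4, -1.6]
grip_width: 0.64
```

```bash
python3 - <<'E'
from h import *
where(); plan(574.7,-114.6,135,3.6)
E
```

```text
t2.73 tcp [ 540.2 -215.2  137.1] th 3.3 Z [-0.001  0.001 -1.   ] F [ 0.3 -0.4 -1.6] grip 0.64 q [-0.58  0.52  1.45  0.    1.18  0.93]
turn [-0.001  0.001 -0.005] shift cm [ 4.02 -9.84  0.22] t 2.73
```

Call:
move_arm(series=[[0, 0, 0, 1.5, -3.6, 0, 0.3], [0, 0, 0, 2.8, -6.8, 0, 0.3], [0, 0, 0, 4, -9.5, 0.2, 0.3], [0, 0, 0, 4, -9.8, 0.2, 0.3], [0, 0, 0, 4, -9.8, 0.2, 0.3]])

```text
time_s: 3.15
eef_pos: [574.2, -113.3, 134.0]
ee_rot: [-0.001, 1.0, 0.03, -0.001]
force: [0.2, -0.1, -2.5]
grip_width: 0.63
```

```bash
python3 - <<'E'
from h import *
where(); plan(574.7,-114.6,30,3.6)
snap("top",180,130,380,280,4,"t4")
snap("scene",200,130,400,280,4,"s4")
E
```

```text
t3.15 tcp [ 574.2 -113.3  134. ] th 3.5 Z [-0.003  0.002 -1.   ] F [ 0.2 -0.1 -2.5] grip 0.63 q [-0.4   0.53  1.44  0.    1.18  1.12]
turn [-0.002  0.003 -0.003] shift cm [ 0.07  0.16 10.4 ] t 3.15
```

View pics/t4.png

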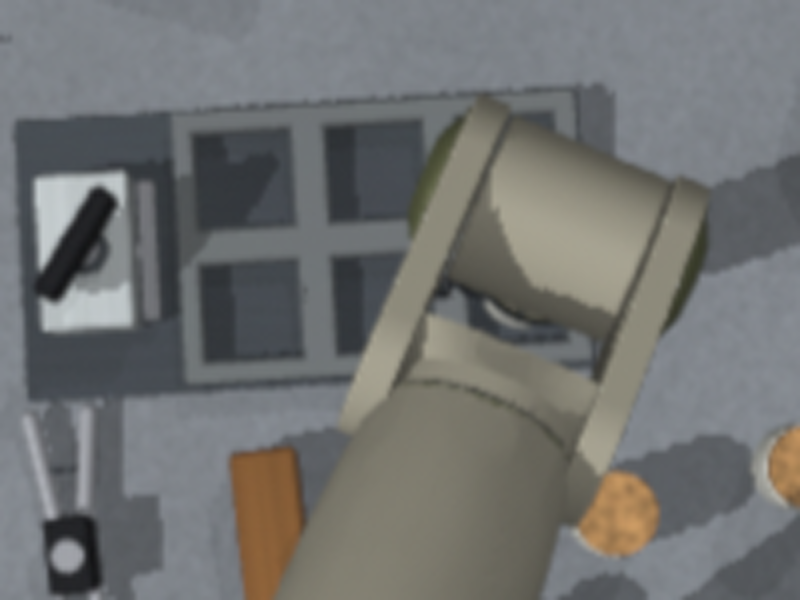

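View pics/s4.png

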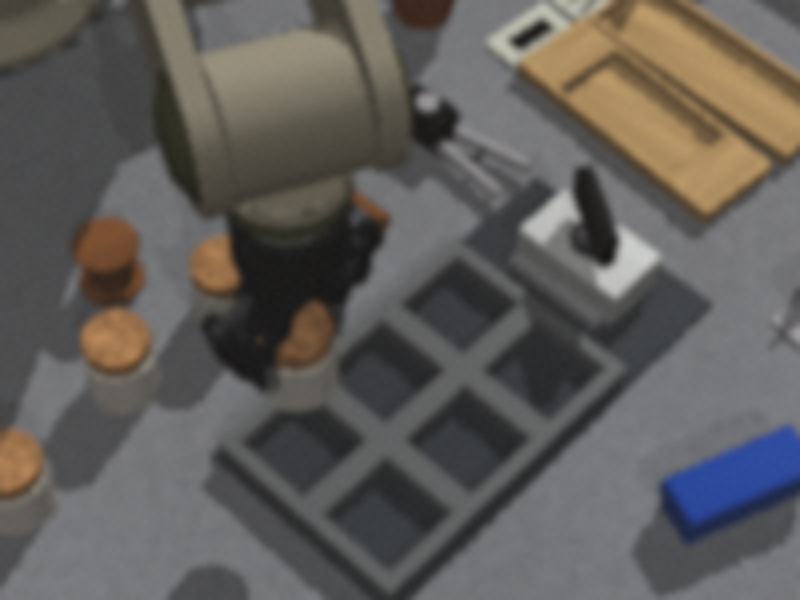

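```bash
cat >> h.py <<'E'
def draw_jar(c,im,x,y,zb,u0,v0,f):
    t=np.linspace(0,2*np.pi,60)
    for z,r,col in((zb,28,(0,255,0)),(zb+50,28,(0,255,255)),(zb+66,26.5,(0,0,255))):
        p=np.array([w2px(c,(x+r*np.cos(a),y+r*np.sin(a),z)) for a in t])
        q=((p-[u0,v0]+.5)*f-.5).round().astype(np.int32)
        cv2.polylines(im,[q],True,col,1)
def overlay(name,u0,v0,u1,v1,f,out,jars):
    c=capture(name); a=np.ascontiguousarray(c["frame"][:,:,::-1][v0:v1,u0:u1]); a=cv2.resize(a,None,fx=f,fy=f,interpolation=cv2.INTER_CUBIC)
    for j in jars: draw_jar(c,a,*j,u0,v0,f)
    cv2.imwrite("pics/"+out+".png",a); return c
E
python3 - <<'E'
from h import *
overlay("scene",220,190,320,265,8,"s5",[(574.2,-113.3,110),(435.5,-174.4,0),(435.7,-71.6,0)])
E
```

```text
(no output)
```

View pics/s5.png

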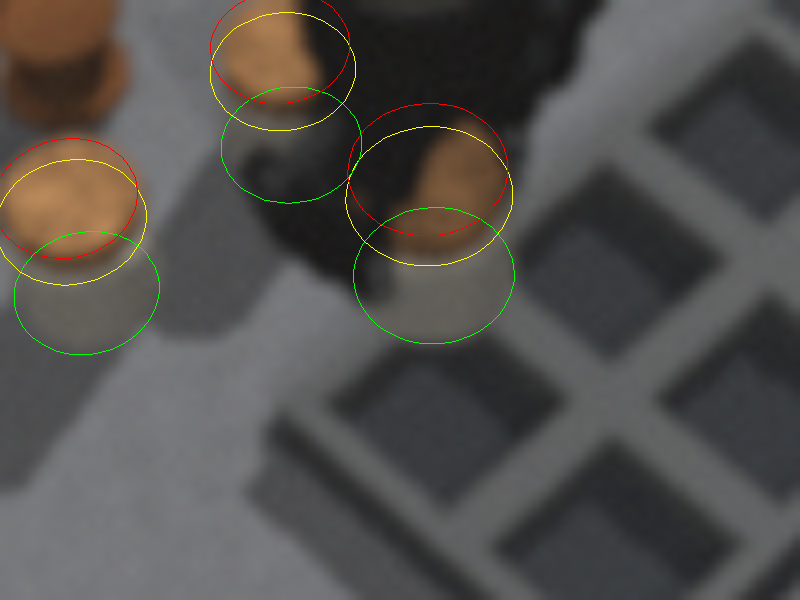

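Call:
move_arm(series=[[0, 0.003, 0, 0.1, 0.1, 2.5, 0.3], [0, 0.003, 0, 0.1, 0.1, 5, 0.3], [0, 0.003, 0, 0.1, 0.1, 7, 0.3], [0, 0.003, 0, 0.1, 0.1, 7.8, 0.3], [0, 0.003, 0, 0.1, 0.1, 7.8, 0.3]])

```text
time_s: 3.72
eef_pos: [573.8, -117.6, 54.9]
ee_rot: [-0.001, 1.0, 0.027, -0.001]
force: [-0.8, 0.7, -2.0]
grip_width: 0.635
```

```bash
python3 - <<'E'
from h import *
where(); plan(574.7,-114.6,30,3.6)
overlay("scene",220,190,320,265,8,"s6",[(574.7,-114.6,34)])
E
```

```text
t3.72 tcp [ 573.8 -117.6   54.9] th 3.1 Z [-0.002  0.003 -1.   ] F [-0.8  0.7 -2. ] grip 0.635 q [-0.4   0.63  1.5   0.    1.01  1.11]
turn [-0.003  0.002 -0.008] shift cm [ 0.11 -0.29  2.49] t 3.72
```

View pics/s6.png

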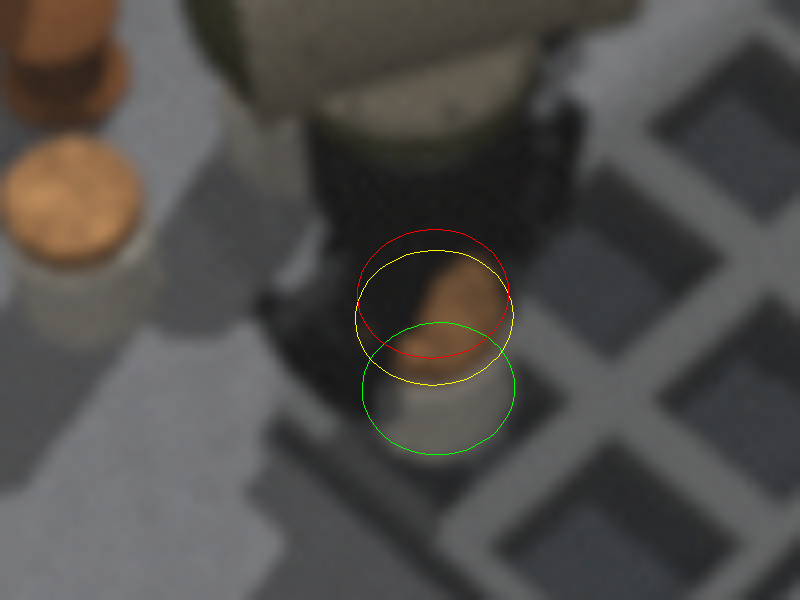

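Call:
move_arm(series=[[0, 0, 0, 0.1, -0.3, 0, 0.3], [0, 0, 0, 0.1, -0.3, 0.7, 0.3], [0, 0, 0, 0.1, -0.3, 1.4, 0.3], [0, 0, 0, 0.1, -0.3, 2, 0.3], [0, 0, 0, 0.1, -0.3, 2.2, 0.3]])

```text
time_s: 4.18
eef_pos: [575.1, -114.4, 33.5]
ee_rot: [-0.001, 1.0, 0.028, -0.001]
force: [-1.5, 0.3, -2.3]
grip_width: 0.634
```

```bash
python3 - <<'E'
from h import *
where(); plan(574.7,-114.6,30,3.6)
E
```

```text
t4.18 tcp [ 575.1 -114.4   33.5] th 3.2 Z [-0.001  0.002 -1.   ] F [-1.5  0.3 -2.3] grip 0.634 q [-0.4   0.66  1.51  0.    0.97  1.12]
turn [-0.002  0.001 -0.008] shift cm [-0.04  0.02  0.35] t 4.18
```

Call:
move_arm(series=[[0, 0, 0, 0, 0, 0.3, 0.3], [0, 0, 0, 0, 0, 0.5, 0.3], [0, 0, 0, 0, 0, 0.5, 0.3]])

```text
time_s: 4.43
eef_pos: [575.3, -114.4, 30.4]
ee_rot: [-0.001, 1.0, 0.028, -0.0]
force: [-7.4, 3.5, 15.9]
grip_width: 0.636
```

```bash
python3 - <<'E'
from h import *
where(); overlay("scene",220,190,320,265,8,"s7",[(574.7,-114.6,6)])
E
```

```text
t4.43 tcp [ 575.3 -114.4   30.4] th 3.2 Z [-0.     0.002 -1.   ] F [-7.4  3.5 15.9] grip 0.636 q [-0.4   0.67  1.51  0.    0.96  1.12]
```

View pics/s7.png

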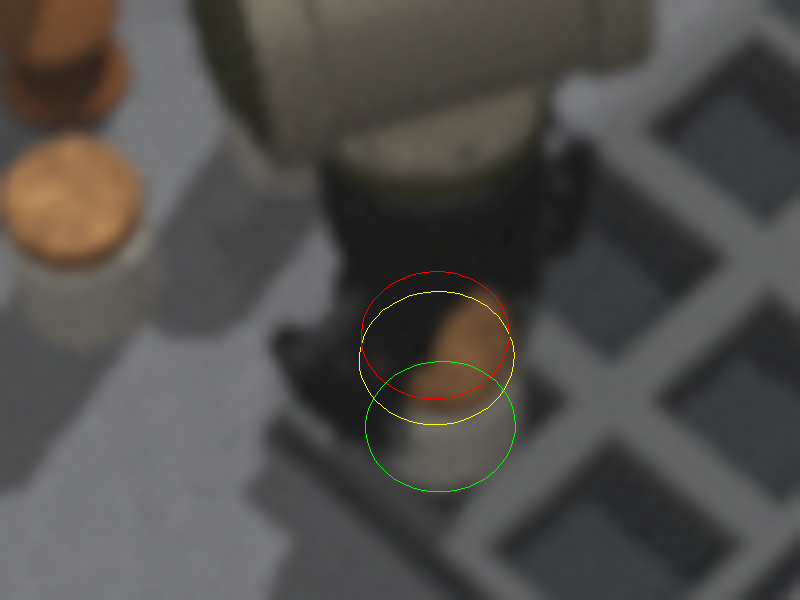

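Call:
move_arm(series=[[0, 0, 0, 0, 0, 0, 0.8], [0, 0, 0, 0, 0, 0, 0.8], [0, 0, 0, 0, 0, -2, 0.8], [0, 0, 0, 0, 0, -6, 0.8], [0, 0, 0, 0, 0, -10, 0.8]])

```text
time_s: 4.9
eef_pos: [574.7, -114.3, 130.6]
ee_rot: [-0.001, 1.0, 0.028, -0.001]
force: [0.0, -0.6, -0.1]
grip_width: 0.801
```

```bash
python3 - <<'E'
from h import *
where(); overlay("scene",220,190,320,265,8,"s8",[(574.7,-114.6,6)]); plan(465,-294,130,3.6)
E
```

```text
t4.90 tcp [ 574.7 -114.3  130.6] th 3.2 Z [-0.003  0.003 -1.   ] F [ 0.  -0.6 -0.1] grip 0.801 q [-0.4   0.54  1.44  0.    1.17  1.12]
turn [ 0.003 -0.01  -0.007] shift cm [-12.32  17.17   0.92] t 4.95
```

View pics/s8.png

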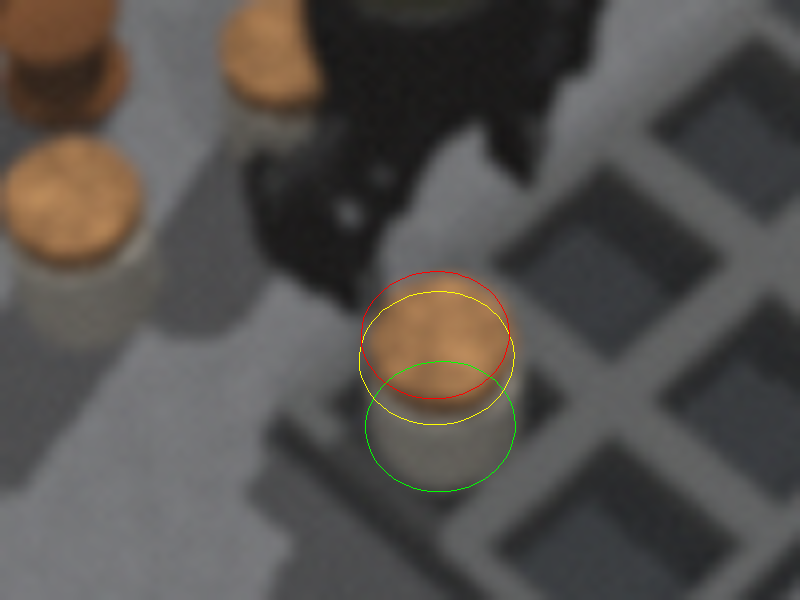

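Jar 4 is seated: its lid and base match the model seated in pocket 2. On to jar 3.

Call:
move_arm(series=[[0, 0, 0, -2.4, 3.4, 0, 1], [0, 0, 0, -4.8, 6.8, 0, 1], [0, 0, 0, -7.2, 10.2, 0, 1], [0, 0, 0, -9.6, 13.6, 0.4, 1], [0, 0, 0, -12.2, 17.1, 0.5, 1]])

```text
time_s: 5.37
eef_pos: [466.3, -292.6, 134.0]
ee_rot: [0.002, 1.0, 0.028, 0.005]
force: [0.5, -1.3, -0.1]
grip_width: 1.004
```

Call:
move_arm(series=[[0, 0, 0, 0, 0, 0, 1], [0, 0, 0, 0, 0, 0, 1]])

```text
time_s: 5.53
eef_pos: [465.3, -294.3, 133.7]
ee_rot: [0.002, 1.0, 0.026, 0.005]
force: [0.3, -0.7, 0.8]
grip_width: 0.997
```

```bash
python3 - <<'E'
from h import *
where(); overlay("scene",150,200,250,275,8,"s9",[(464,-295,0)]); plan(465,-294.5,21,3.6)
E
```

```text
t5.53 tcp [ 465.3 -294.3  133.7] th 3.0 Z [ 0.011 -0.003 -1.   ] F [ 0.3 -0.7  0.8] grip 0.997 q [-0.78  0.46  1.56  0.01  1.12  0.74]
turn [ 0.004 -0.011 -0.008] shift cm [-0.25  0.11 11.27] t 5.58
```

View pics/s9.png

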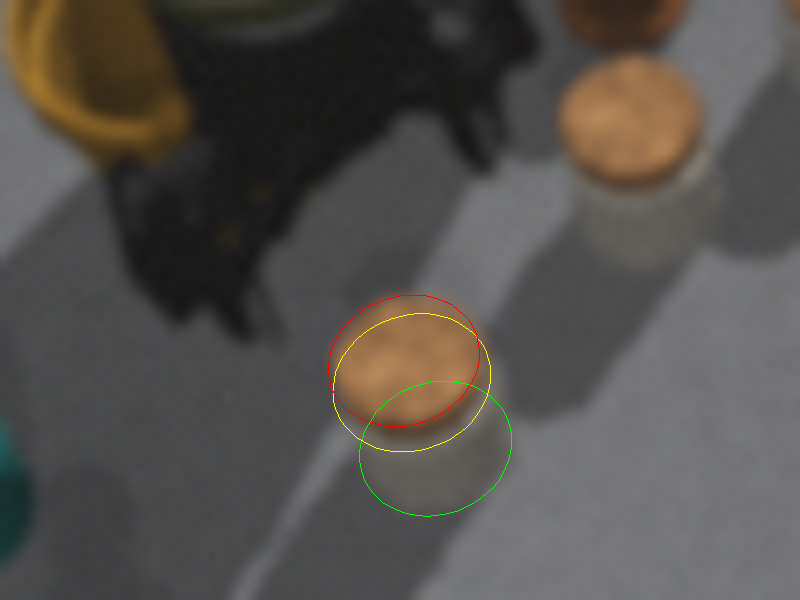

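Call:
move_arm(series=[[0.004, -0.011, 0, -0.1, 0.1, 3.5, 1], [0.004, -0.011, 0, -0.2, 0.1, 7, 1], [0.004, -0.011, 0, -0.2, 0.1, 10.2, 1], [0.004, -0.011, 0, -0.2, 0.1, 11.1, 1], [0.004, -0.011, 0, -0.2, 0.1, 11.2, 1]])

```text
time_s: 6.0
eef_pos: [465.4, -292.6, 20.0]
ee_rot: [-0.002, 1.0, 0.028, -0.001]
force: [0.3, 0.4, 0.5]
grip_width: 1.003
```

Call:
move_arm(series=[[0, 0, 0, 0, 0, 0, 0.3], [0, 0, 0, 0, 0, 0, 0.3], [0, 0, 0, 0, 0, 0, 0.3], [0, 0, 0, 0, 0, 0, 0.3], [0, 0, 0, 0, 0, 0, 0.3]], grip_force=50)

```text
time_s: 6.42
eef_pos: [466.6, -293.3, 22.3]
ee_rot: [-0.0, 1.0, 0.028, 0.0]
force: [1.2, 0.4, 7.3]
grip_width: 0.641
```

```bash
python3 - <<'E'
from h import *
where()
E
```

```text
t6.42 tcp [ 466.6 -293.3   22.3] th 3.2 Z [ 0.     0.001 -1.   ] F [1.2 0.4 7.3] grip 0.641 q [-0.77  0.62  1.63  0.    0.89  0.74]
```

Call:
move_arm(series=[[0, 0, 0, 0, 0, -1, 0.3], [0, 0, 0, 0, 0, -4, 0.3], [0, 0, 0, 0, 0, -8, 0.3], [0, 0, 0, 0, 0, -11, 0.3], [0, 0, 0, 0, 0, -11.5, 0.3]], grip_force=60)

```text
time_s: 6.83
eef_pos: [468.3, -294.9, 144.1]
ee_rot: [0.003, 1.0, 0.028, 0.004]
force: [0.2, -1.0, -1.7]
grip_width: 0.634
```

```bash
python3 - <<'E'
from h import *
where();plan(660.5,-109.2,140,3.6)
E
```

```text
t6.83 tcp [ 468.3 -294.9  144.1] th 3.2 Z [ 0.008 -0.007 -1.   ] F [ 0.2 -1.  -1.7] grip 0.634 q [-0.77  0.45  1.54  0.    1.14  0.74]
turn [ 0.007 -0.007 -0.006] shift cm [ 20.24 -17.45   0.44] t 6.83
```

Call:
move_arm(series=[[0, 0, 0, 3.1, -2.7, 0, 0.3], [0.007, -0.007, 0, 6.2, -5.4, 0, 0.3], [0.007, -0.007, 0, 9.3, -8.1, 0.2, 0.3], [0.007, -0.007, 0, 12.4, -10.8, 0.4, 0.3], [0.007, -0.007, 0, 15.5, -13.5, 0.4, 0.3]])

```text
time_s: 7.25
eef_pos: [616.2, -149.5, 140.2]
ee_rot: [-0.0, 1.0, 0.028, -0.0]
force: [0.1, -0.7, -2.2]
grip_width: 0.636
```

```bash
python3 - <<'E'
from h import *
where();plan(660.5,-109.2,140,3.6)
E
```

```text
t7.25 tcp [ 616.2 -149.5  140.2] th 3.2 Z [-0.  0. -1.] F [ 0.1 -0.7 -2.2] grip 0.636 q [-0.42  0.63  1.26  0.    1.25  1.09]
turn [-0.     0.    -0.006] shift cm [ 4.65 -3.78  0.02] t 7.25
```

Call:
move_arm(series=[[0, 0, 0, 2.4, -2, 0, 0.3], [0, 0, 0, 4.3, -3.5, 0, 0.3], [0, 0, 0, 4.6, -3.8, 0, 0.3], [0, 0, 0, 4.6, -3.8, 0, 0.3], [0, 0, 0, 4.6, -3.8, 0, 0.3]])

```text
time_s: 7.67
eef_pos: [659.4, -109.3, 140.2]
ee_rot: [-0.0, 1.0, 0.028, -0.001]
force: [-0.0, -0.2, -2.5]
grip_width: 0.638
```

```bash
python3 - <<'E'
from h import *
where();plan(660.5,-109.2,55,3.6)
s,p,r=state()
overlay("scene",230,190,330,265,8,"s10",[(p[0],p[1],p[2]-22)])
E
```

```text
t7.67 tcp [ 659.4 -109.3  140.2] th 3.2 Z [-0.001  0.    -1.   ] F [-0.  -0.2 -2.5] grip 0.638 q [-0.34  0.71  1.13 -0.    1.31  1.18]
turn [-0.     0.001 -0.006] shift cm [0.12 0.   8.52] t 7.67
```

View pics/s10.png

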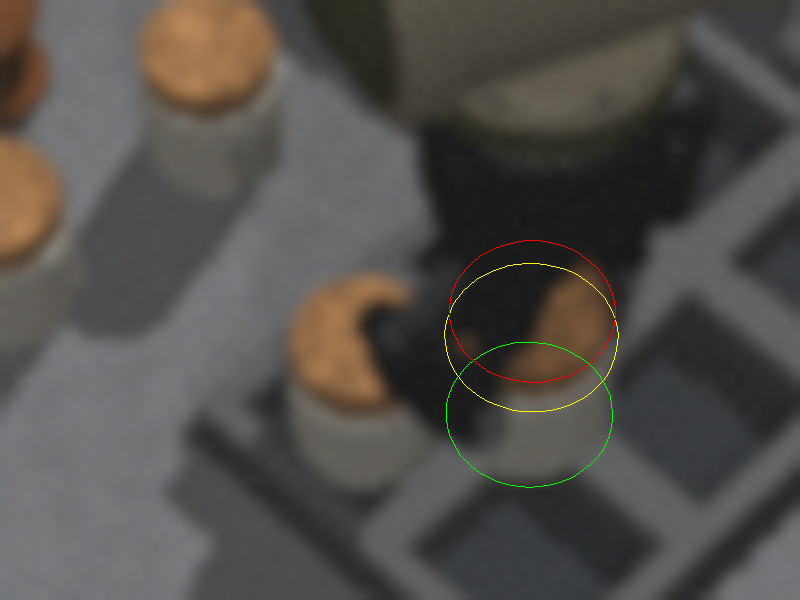

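Call:
move_arm(series=[[0, 0, 0, 0.1, 0, 3, 0.3], [0, 0, 0, 0.1, 0, 6, 0.3], [0, 0, 0, 0.1, 0, 8, 0.3], [0, 0, 0, 0.1, 0, 8.2, 0.3], [0, 0, 0, 0.1, 0, 8.2, 0.3]])

```text
time_s: 8.13
eef_pos: [659.3, -110.6, 58.0]
ee_rot: [-0.0, 1.0, 0.027, -0.001]
force: [0.1, 0.8, -2.7]
grip_width: 0.633
```

```bash
python3 - <<'E'
from h import *
where();plan(660.5,-109.2,28,3.6)
s,p,r=state()
overlay("scene",230,190,330,265,8,"s11",[(p[0],p[1],p[2]-22)])
E
```

```text
t8.13 tcp [ 659.3 -110.6   58. ] th 3.1 Z [-0.003  0.001 -1.   ] F [ 0.1  0.8 -2.7] grip 0.633 q [-0.34  0.79  1.2  -0.    1.16  1.18]
turn [-0.001  0.003 -0.009] shift cm [ 0.13 -0.13  3.  ] t 8.13
```

View pics/s11.png

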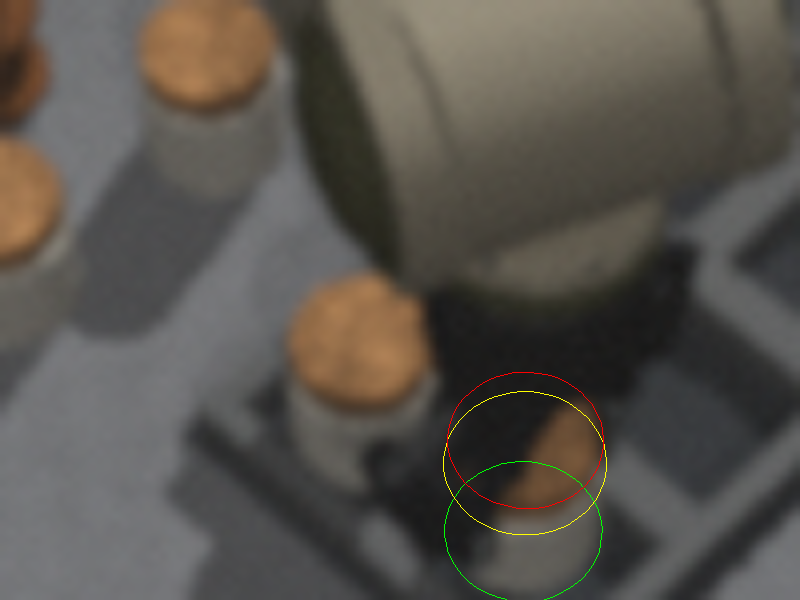

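Call:
move_arm(series=[[0, 0, 0, 0.4, -0.1, 0.2, 0.3], [0, 0, 0, 0.4, -0.1, 1, 0.3], [0, 0, 0, 0.4, -0.1, 2, 0.3], [0, 0, 0, 0.4, -0.1, 2.8, 0.3], [0, 0, 0, 0.4, -0.1, 2.9, 0.3]])

```text
time_s: 8.6
eef_pos: [663.3, -109.2, 28.6]
ee_rot: [-0.0, 1.0, 0.027, -0.001]
force: [0.2, -0.5, -3.3]
grip_width: 0.635
```

```bash
python3 - <<'E'
from h import *
where();plan(663,-109.2,28,3.6)
s,p,r=state()
overlay("scene",230,210,330,285,8,"s12",[(660.5,-109.2,6)])
E
```

```text
t8.60 tcp [ 663.3 -109.2   28.6] th 3.1 Z [-0.003  0.001 -1.   ] F [ 0.2 -0.5 -3.3] grip 0.635 q [-0.34  0.83  1.2  -0.    1.11  1.18]
turn [-0.001  0.003 -0.008] shift cm [-0.03 -0.01  0.06] t 8.6
```

View pics/s12.png

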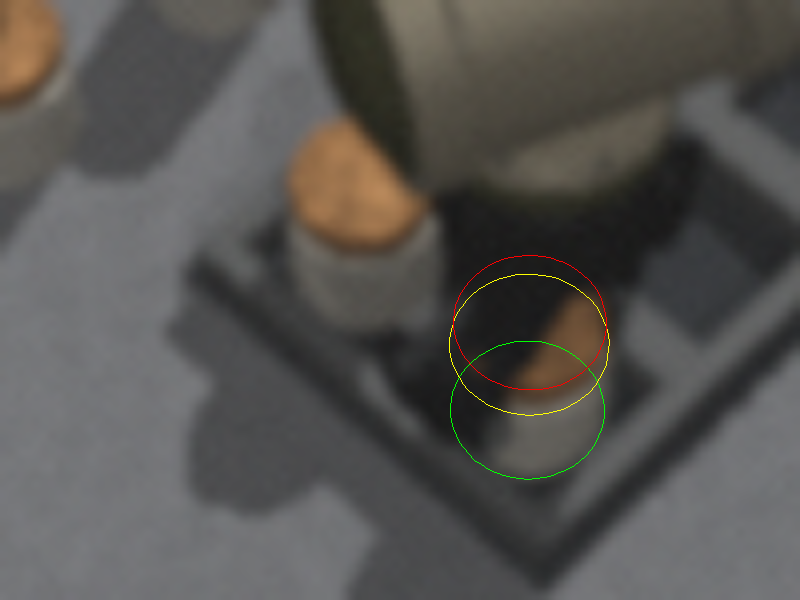

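Call:
move_arm(series=[[0, 0, 0, 0, 0, 0.2, 0.3], [0, 0, 0, 0, 0, 0.3, 0.8], [0, 0, 0, 0, 0, 0.3, 0.8], [0, 0, 0, 0, 0, -2, 0.8], [0, 0, 0, 0, 0, -6, 0.8]])

```text
time_s: 9.07
eef_pos: [661.7, -108.6, 85.8]
ee_rot: [-0.002, 1.0, 0.027, -0.005]
force: [0.5, -0.8, 0.4]
grip_width: 0.803
```

Call:
move_arm(series=[[0, 0, 0, 0, 0, -4, 0.8], [0, 0, 0, 0, 0, -5, 0.8]])

```text
time_s: 9.23
eef_pos: [664.2, -109.4, 142.9]
ee_rot: [0.0, 1.0, 0.027, -0.0]
force: [1.6, -0.6, 0.4]
grip_width: 0.803
```

```bash
python3 - <<'E'
from h import *
where();plan(436,-174,130,3.6)
overlay("scene",200,190,320,280,6,"s13",[(660.5,-109.2,6),(436,-174,0),(435.7,-71.6,0)])
E
```

```text
t9.23 tcp [ 664.2 -109.4  142.9] th 3.1 Z [-0. -0. -1.] F [ 1.6 -0.6  0.4] grip 0.803 q [-0.34  0.71  1.1  -0.    1.32  1.18]
turn [ 0.     0.    -0.008] shift cm [-23.14   5.2    1.3 ] t 9.23
```

View pics/s13.png

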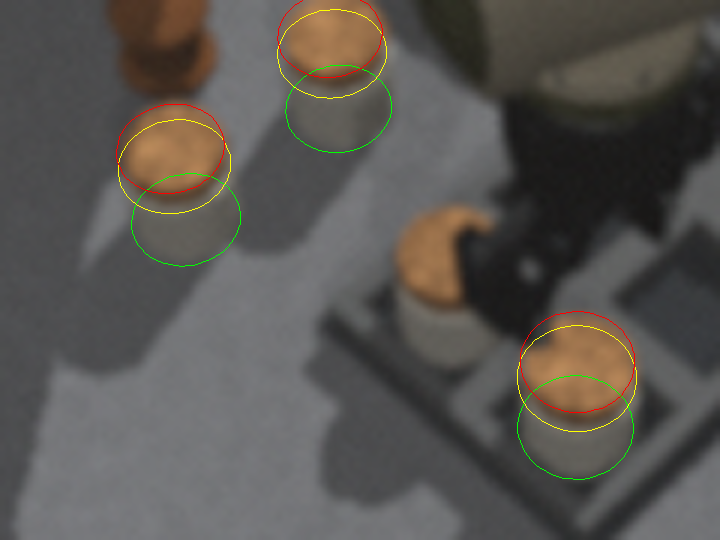

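Jar 3 is seated in pocket 1. Next is jar 2 at (435,−174).

Call:
move_arm(series=[[0, 0, 0, -3.9, 0.9, 0, 1], [0, 0, 0, -7.8, 1.8, 0, 1], [0, 0, 0, -11.7, 2.7, 0, 1], [0, 0, 0, -15.6, 3.6, 0, 1], [0, 0, 0, -19.5, 4.4, 0.6, 1]])

```text
time_s: 9.7
eef_pos: [470.3, -164.3, 136.5]
ee_rot: [0.001, 1.0, 0.027, 0.001]
force: [0.6, -1.0, 0.8]
grip_width: 1.0
```

```bash
python3 - <<'E'
from h import *
where();plan(435,-174,125,3.6)
E
```

```text
t9.70 tcp [ 470.3 -164.3  136.5] th 3.1 Z [ 0.001 -0.001 -1.   ] F [ 0.6 -1.   0.8] grip 1.0 q [-0.57  0.35  1.71 -0.    1.08  0.94]
turn [ 0.001 -0.001 -0.008] shift cm [-3.58  0.78  1.15] t 9.7
```

Call:
move_arm(series=[[0, 0, 0, -2.5, 0.5, 0.5, 1], [0, 0, 0, -3.5, 0.8, 1, 1], [0, 0, 0, -3.5, 0.8, 1.1, 1], [0, 0, 0, -3.5, 0.8, 1.1, 1]])

```text
time_s: 10.03
eef_pos: [435.9, -174.3, 125.3]
ee_rot: [0.0, 1.0, 0.027, 0.001]
force: [0.2, -0.8, -0.2]
grip_width: 1.0
```

```bash
python3 - <<'E'
from h import *
where();plan(435.5,-174,21,3.6)
overlay("scene",170,170,290,260,6,"s14",[(436,-174,0),(435.7,-71.6,0)])
E
```

```text
t10.03 tcp [ 435.9 -174.3  125.3] th 3.1 Z [ 0.001 -0.001 -1.   ] F [ 0.2 -0.8 -0.2] grip 1.0 q [-0.63  0.31  1.8  -0.    1.03  0.89]
turn [ 0.001 -0.001 -0.009] shift cm [-0.05 -0.04 10.43] t 10.03
```

View pics/s14.png

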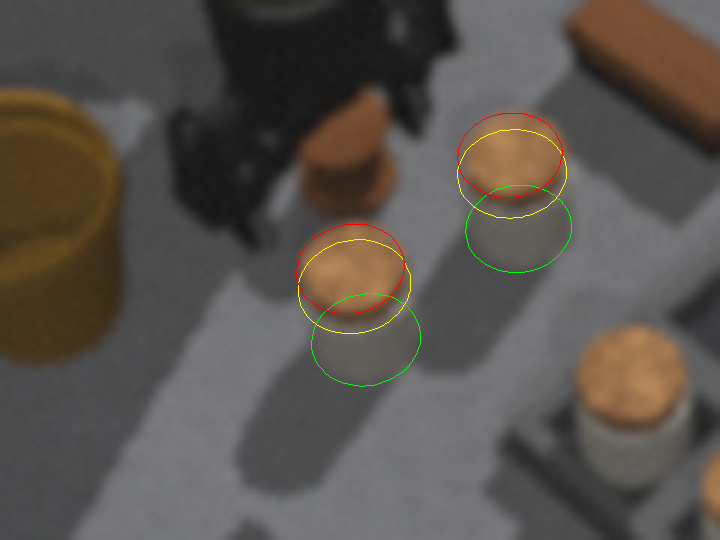

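Call:
move_arm(series=[[0, 0, 0, 0, 0, 3.5, 1], [0, 0, 0, 0, 0, 7, 1], [0, 0, 0, 0, 0, 9.6, 1], [0, 0, 0, 0, 0, 10.4, 1], [0, 0, 0, 0, 0, 10.4, 1]])

```text
time_s: 10.5
eef_pos: [436.6, -173.6, 20.1]
ee_rot: [-0.0, 1.0, 0.028, -0.001]
force: [0.6, 0.5, -0.5]
grip_width: 1.004
```

Call:
move_arm(series=[[0, 0, 0, 0, 0, 0, 0.3], [0, 0, 0, 0, 0, 0, 0.3], [0, 0, 0, 0, 0, 0, 0.3], [0, 0, 0, 0, 0, 0, 0.3], [0, 0, 0, 0, 0, 0, 0.3]], grip_force=50)

```text
time_s: 10.92
eef_pos: [437.6, -174.0, 21.7]
ee_rot: [0.0, 1.0, 0.028, 0.001]
force: [0.1, 0.9, 5.4]
grip_width: 0.645
```

Call:
move_arm(series=[[0, 0, 0, 0, 0, -1, 0.3], [0, 0, 0, 0, 0, -4, 0.3], [0, 0, 0, 0, 0, -8, 0.3], [0, 0, 0, 0, 0, -11, 0.3], [0, 0, 0, 0, 0, -11.5, 0.3]], grip_force=60)

```text
time_s: 11.33
eef_pos: [439.5, -175.2, 142.6]
ee_rot: [0.004, 1.0, 0.028, 0.005]
force: [0.2, -0.8, -1.1]
grip_width: 0.631
```

```bash
python3 - <<'E'
from h import *
where();plan(649.7,62.5,140,3.6)
E
```

```text
t11.33 tcp [ 439.5 -175.2  142.6] th 3.2 Z [ 0.01  -0.007 -1.   ] F [ 0.2 -0.8 -1.1] grip 0.631 q [-0.63  0.29  1.78  0.    1.06  0.89]
turn [ 0.007 -0.009 -0.007] shift cm [ 22.32 -22.56   0.31] t 11.33
```

Call:
move_arm(series=[[0, 0, 0, 2.9, -2.9, 0, 0.3], [0.007, -0.009, 0, 5.8, -5.8, 0, 0.3], [0.007, -0.009, 0, 8.7, -8.7, 0.2, 0.3], [0.007, -0.009, 0, 11.6, -11.6, 0.3, 0.3], [0.007, -0.009, 0, 14.5, -14.5, 0.3, 0.3]])

```text
time_s: 11.75
eef_pos: [576.9, -20.4, 139.8]
ee_rot: [0.0, 1.0, 0.028, 0.0]
force: [0.4, -0.7, -2.4]
grip_width: 0.642
```

```bash
python3 - <<'E'
from h import *
where();plan(651,62.5,140,3.6)
E
```

```text
t11.75 tcp [576.9 -20.4 139.8] th 3.2 Z [ 0. -0. -1.] F [ 0.4 -0.7 -2.4] grip 0.642 q [-0.24  0.51  1.46 -0.    1.17  1.28]
turn [ 0.    -0.    -0.007] shift cm [ 7.86 -7.86 -0.02] t 11.75
```

Call:
move_arm(series=[[0, 0, -0.007, 2.8, -2.8, 0, 0.3], [0, 0, -0.007, 5.6, -5.6, 0, 0.3], [0, 0, -0.007, 7.8, -7.8, 0, 0.3], [0, 0, -0.007, 7.8, -7.8, 0, 0.3], [0, 0, -0.007, 7.8, -7.8, 0, 0.3]])

```text
time_s: 12.17
eef_pos: [650.5, 63.1, 138.9]
ee_rot: [0.0, 0.999, 0.033, -0.0]
force: [0.7, -0.1, -1.9]
grip_width: 0.636
```

```bash
python3 - <<'E'
from h import *
where();plan(651,62.5,58,3.6)
s,p,r=state()
overlay("scene",250,140,370,230,6,"s15",[(p[0],p[1],p[2]-22)])
E
```

```text
t12.17 tcp [650.5  63.1 138.9] th 3.7 Z [-0.001 -0.    -1.   ] F [ 0.7 -0.1 -1.9] grip 0.636 q [-0.08  0.67  1.19 -0.    1.28  1.42]
turn [0.    0.001 0.002] shift cm [0.05 0.06 8.09] t 12.17
```

View pics/s15.png

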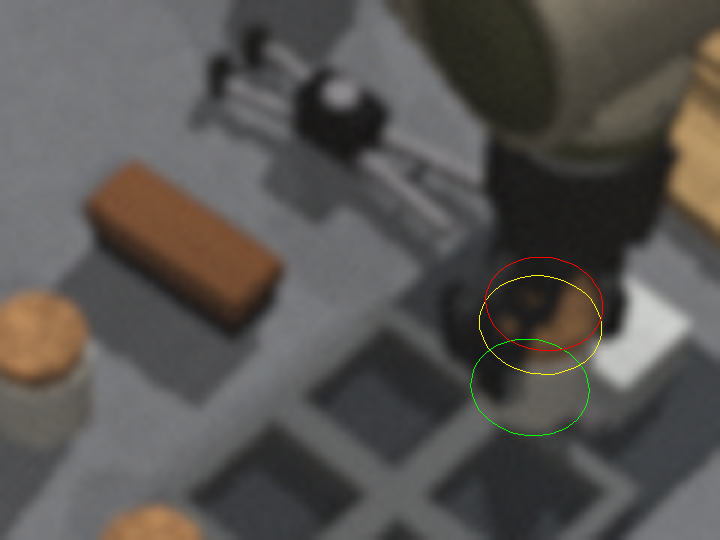

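Call:
move_arm(series=[[0, 0, 0, 0.1, 0, 3, 0.3], [0, 0, 0, 0.1, 0, 6, 0.3], [0, 0, 0, 0.1, 0, 7.8, 0.3], [0, 0, 0, 0.1, 0, 8, 0.3], [0, 0, 0, 0.1, 0, 8, 0.3]])

```text
time_s: 12.63
eef_pos: [650.4, 61.1, 59.0]
ee_rot: [0.0, 1.0, 0.031, -0.001]
force: [-0.2, 0.9, -1.5]
grip_width: 0.639
```

```bash
python3 - <<'E'
from h import *
where();plan(652,62.5,28,3.6)
s,p,r=state()
overlay("scene",250,140,370,230,6,"s16",[(p[0],p[1],p[2]-22)])
E
```

```text
t12.63 tcp [650.4  61.1  59. ] th 3.6 Z [-0.002 -0.    -1.   ] F [-0.2  0.9 -1.5] grip 0.639 q [-0.09  0.76  1.26 -0.    1.13  1.42]
turn [ 0.     0.002 -0.   ] shift cm [ 0.18 -0.13  3.1 ] t 12.63
```

View pics/s16.png

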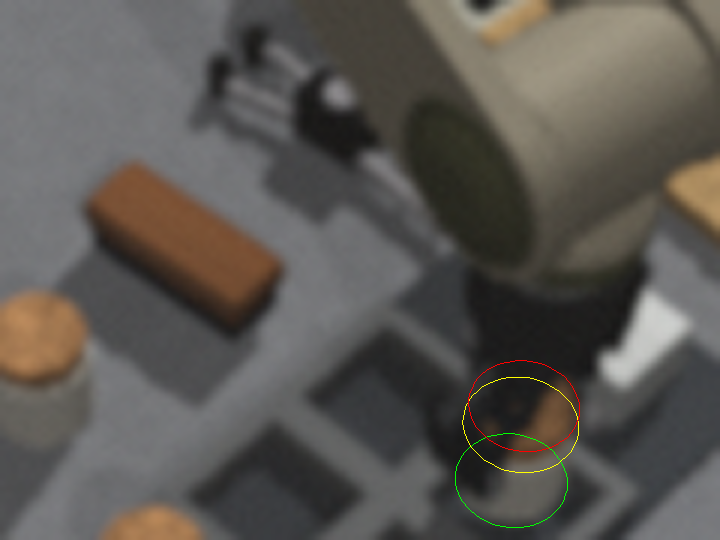

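Call:
move_arm(series=[[0, 0, 0, 0.2, -0.1, 0.2, 0.3], [0, 0, 0, 0.2, -0.1, 1, 0.3], [0, 0, 0, 0.2, -0.1, 2, 0.3], [0, 0, 0, 0.2, -0.1, 2.8, 0.3], [0, 0, 0, 0.2, -0.1, 3, 0.3]])

```text
time_s: 13.1
eef_pos: [652.2, 62.4, 28.3]
ee_rot: [0.0, 1.0, 0.031, -0.001]
force: [0.1, 0.0, -3.0]
grip_width: 0.635
```

```bash
python3 - <<'E'
from h import *
where()
overlay("scene",250,140,370,230,6,"s17",[(649.7,62.5,6)])
E
```

```text
t13.10 tcp [652.2  62.4  28.3] th 3.6 Z [-0.003 -0.    -1.   ] F [ 0.1  0.  -3. ] grip 0.635 q [-0.08  0.8   1.27 -0.    1.08  1.43]
```

View pics/s17.png

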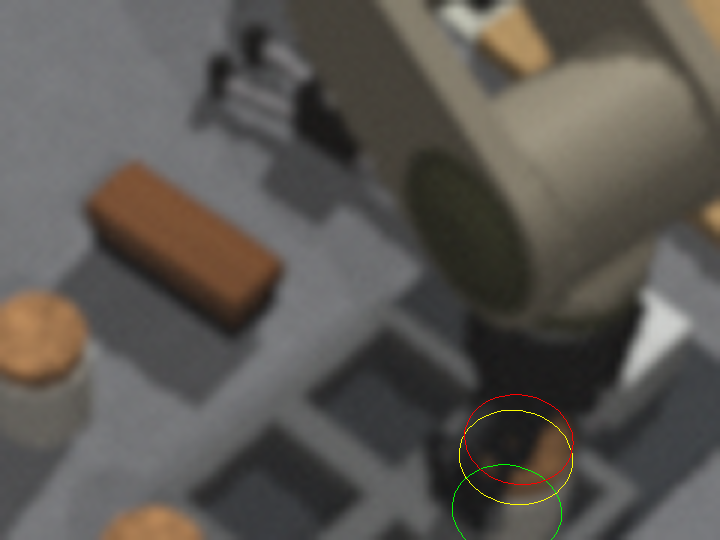

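Call:
move_arm(series=[[0, 0, 0, 0, 0, 0.2, 0.3], [0, 0, 0, 0, 0, 0.3, 0.8], [0, 0, 0, 0, 0, 0.3, 0.8], [0, 0, 0, 0, 0, -2, 0.8], [0, 0, 0, 0, 0, -6, 0.8]])

```text
time_s: 13.57
eef_pos: [650.4, 62.6, 85.5]
ee_rot: [-0.0, 0.999, 0.031, -0.005]
force: [0.2, -0.0, -0.3]
grip_width: 0.799
```

Call:
move_arm(series=[[0, 0, 0, 0, 0, -4, 0.8], [0, 0, 0, 0, 0, -5, 0.8]])

```text
time_s: 13.73
eef_pos: [653.1, 62.5, 142.4]
ee_rot: [0.0, 1.0, 0.031, -0.0]
force: [0.6, 0.8, 1.6]
grip_width: 0.8
```

```bash
python3 - <<'E'
from h import *
where();plan(436,-71.6,130,3.6)
overlay("scene",220,160,340,250,6,"s18",[(649.7,62.5,6),(435.7,-71.6,0)])
E
```

```text
t13.73 tcp [653.1  62.5 142.4] th 3.6 Z [-0.001 -0.001 -1.   ] F [0.6 0.8 1.6] grip 0.8 q [-0.08  0.67  1.17 -0.    1.29  1.43]
turn [ 0.     0.001 -0.   ] shift cm [-22.51  12.02   1.25] t 13.73
```

View pics/s18.png

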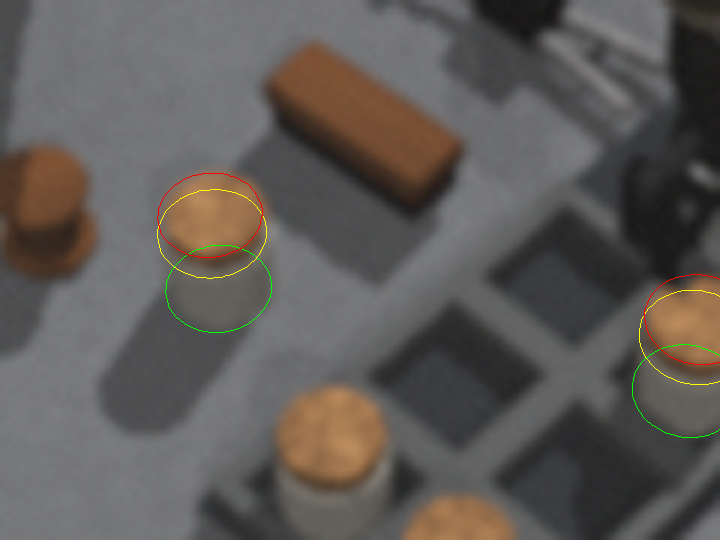

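Jar 2 is seated in pocket 5. Next is jar 1.

Call:
move_arm(series=[[0, 0, 0, -3.5, 1.9, 0, 1], [0, 0, 0, -7, 3.8, 0, 1], [0, 0, 0, -10.5, 5.7, 0, 1], [0, 0, 0, -14, 7.6, 0.5, 1], [0, 0, 0, -17.5, 9.4, 1, 1]])

```text
time_s: 14.2
eef_pos: [482.6, -42.9, 131.4]
ee_rot: [0.0, 1.0, 0.032, -0.0]
force: [0.7, -1.0, -0.5]
grip_width: 1.001
```

```bash
python3 - <<'E'
from h import *
where();plan(436,-71,125,3.6)
E
```

```text
t14.20 tcp [482.6 -42.9 131.4] th 3.6 Z [-0.    -0.001 -1.   ] F [ 0.7 -1.  -0.5] grip 1.001 q [-0.33  0.33  1.75 -0.    1.06  1.18]
turn [0.001 0.    0.   ] shift cm [-4.82  2.51  0.64] t 14.2
```

Call:
move_arm(series=[[0, 0, 0, -2.5, 1.3, 0.3, 1], [0, 0, 0, -4.5, 2.4, 0.6, 1], [0, 0, 0, -4.8, 2.5, 0.6, 1], [0, 0, 0, -4.8, 2.5, 0.6, 1], [0, 0, 0, -4.8, 2.5, 0.6, 1]])

```text
time_s: 14.62
eef_pos: [436.8, -70.9, 125.5]
ee_rot: [0.0, 1.0, 0.031, 0.0]
force: [1.0, 0.2, -0.5]
grip_width: 0.998
```

```bash
python3 - <<'E'
from h import *
where();plan(436,-70.5,21,3.6)
overlay("scene",190,150,310,240,6,"s19",[(435.7,-71.6,0)])
E
```

```text
t14.62 tcp [436.8 -70.9 125.5] th 3.6 Z [ 0.001 -0.001 -1.   ] F [ 1.   0.2 -0.5] grip 0.998 q [-0.43  0.26  1.88 -0.    1.01  1.08]
turn [ 0.001 -0.     0.   ] shift cm [-0.08 -0.05 10.45] t 14.62
```

View pics/s19.png

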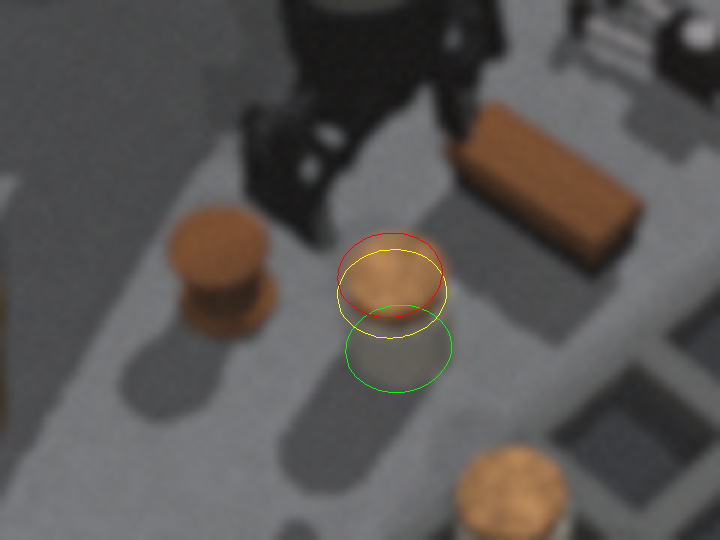

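Call:
move_arm(series=[[0, 0, 0, -0.1, 0, 3.5, 1], [0, 0, 0, -0.1, 0, 7, 1], [0, 0, 0, -0.1, 0, 9.6, 1], [0, 0, 0, -0.1, 0, 10.4, 1], [0, 0, 0, -0.1, 0, 10.4, 1]])

```text
time_s: 15.08
eef_pos: [435.8, -70.1, 20.1]
ee_rot: [-0.0, 0.999, 0.032, -0.001]
force: [0.0, 0.1, -0.5]
grip_width: 1.001
```

Call:
move_arm(series=[[0, 0, 0, 0, 0, 0, 0.3], [0, 0, 0, 0, 0, 0, 0.3], [0, 0, 0, 0, 0, 0, 0.3], [0, 0, 0, 0, 0, 0, 0.3], [0, 0, 0, 0, 0, 0, 0.3]], grip_force=50)

```text
time_s: 15.5
eef_pos: [436.8, -70.3, 21.7]
ee_rot: [0.0, 0.999, 0.032, 0.0]
force: [-1.1, 1.7, 5.5]
grip_width: 0.638
```

Call:
move_arm(series=[[0, 0, 0, 0, 0, -1, 0.3], [0, 0, 0, 0, 0, -4, 0.3], [0, 0, 0, 0, 0, -8, 0.3], [0, 0, 0, 0, 0, -11, 0.3], [0, 0, 0, 0, 0, -11.5, 0.3]], grip_force=60)

```text
time_s: 15.92
eef_pos: [438.9, -71.1, 142.2]
ee_rot: [0.002, 0.999, 0.032, 0.005]
force: [0.8, -1.6, -2.5]
grip_width: 0.638
```

```bash
python3 - <<'E'
from h import *
where();plan(565.5,57,140,3.6)
E
```

```text
t15.92 tcp [438.9 -71.1 142.2] th 3.7 Z [ 0.009 -0.005 -1.   ] F [ 0.8 -1.6 -2.5] grip 0.638 q [-0.42  0.23  1.86 -0.    1.04  1.08]
turn [ 0.005 -0.009  0.002] shift cm [ 13.46 -11.96   0.28] t 15.92
```

Call:
move_arm(series=[[0, 0, 0, 3, -2.7, 0, 0.3], [0.005, -0.009, 0, 6, -5.4, 0, 0.3], [0.005, -0.009, 0, 9, -8, 0.2, 0.3], [0.005, -0.009, 0, 12, -10.7, 0.2, 0.3], [0.005, -0.009, 0, 13.5, -12, 0.2, 0.3]])

```text
time_s: 16.33
eef_pos: [567.5, 60.6, 140.3]
ee_rot: [-0.0, 0.999, 0.033, 0.0]
force: [1.3, -0.9, -2.8]
grip_width: 0.637
```

Call:
move_arm(series=[[0, 0, 0, 0, 0, 0, 0.3], [0, 0, 0, 0, 0, 0, 0.3]])

```text
time_s: 16.5
eef_pos: [567.4, 61.6, 139.4]
ee_rot: [-0.0, 0.999, 0.034, -0.0]
force: [-0.3, 0.8, -2.2]
grip_width: 0.638
```

```bash
python3 - <<'E'
from h import *
where();plan(565,57,58,3.6)
s,p,r=state()
overlay("scene",240,140,360,230,6,"s20",[(p[0],p[1],p[2]-22)])
E
```

```text
t16.50 tcp [567.4  61.6 139.4] th 3.9 Z [-0.001  0.001 -1.   ] F [-0.3  0.8 -2.2] grip 0.638 q [-0.1   0.5   1.48  0.    1.17  1.4 ]
turn [-0.001  0.     0.006] shift cm [-0.26  0.44  8.14] t 16.5
```

View pics/s20.png

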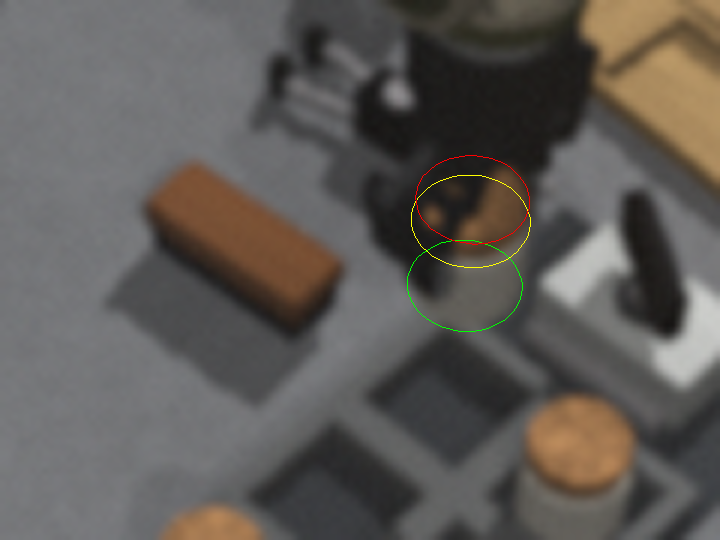

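Call:
move_arm(series=[[0, 0, 0, -0.2, 0.4, 2.5, 0.3], [0, 0, 0, -0.2, 0.4, 5.5, 0.3], [0, 0, 0, -0.2, 0.4, 7.8, 0.3], [0, 0, 0, -0.2, 0.4, 8, 0.3], [0, 0, 0, -0.2, 0.4, 8, 0.3]])

```text
time_s: 16.97
eef_pos: [564.2, 55.8, 59.3]
ee_rot: [-0.0, 0.999, 0.033, -0.001]
force: [-0.0, -0.4, -2.0]
grip_width: 0.636
```

```bash
python3 - <<'E'
from h import *
where();plan(565.5,57,28,3.6)
s,p,r=state()
overlay("scene",240,140,360,230,6,"s21",[(p[0],p[1],p[2]-22)])
E
```

```text
t16.97 tcp [564.2  55.8  59.3] th 3.8 Z [-0.003  0.001 -1.   ] F [-0.  -0.4 -2. ] grip 0.636 q [-0.11  0.59  1.56  0.    0.99  1.4 ]
turn [-0.001  0.003  0.004] shift cm [ 0.15 -0.11  3.13] t 16.97
```

View pics/s21.png

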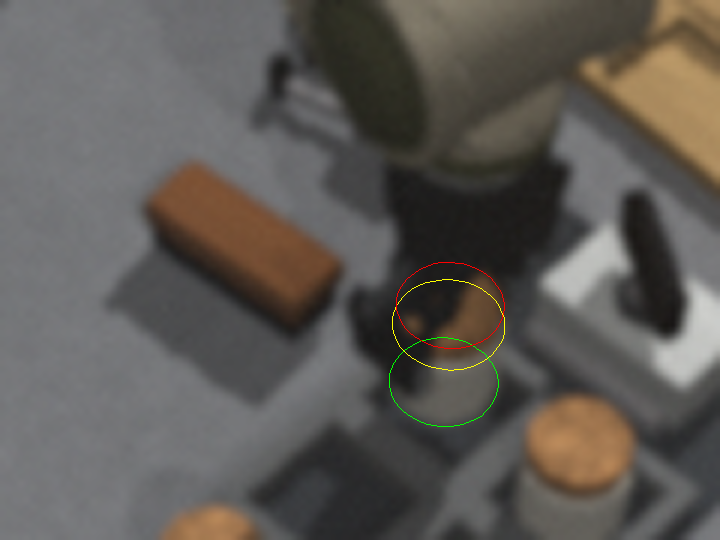

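Call:
move_arm(series=[[0, 0, 0, 0.1, -0.1, 0.2, 0.3], [0, 0, 0, 0.1, -0.1, 1, 0.3], [0, 0, 0, 0.1, -0.1, 2, 0.3], [0, 0, 0, 0.1, -0.1, 2.8, 0.3], [0, 0, 0, 0.1, -0.1, 3.1, 0.3]])

```text
time_s: 17.43
eef_pos: [565.4, 57.0, 28.0]
ee_rot: [-0.0, 0.999, 0.033, -0.001]
force: [-0.5, -1.0, -3.1]
grip_width: 0.641
```

```bash
python3 - <<'E'
from h import *
where()
E
```

```text
t17.43 tcp [565.4  57.   28. ] th 3.8 Z [-0.002  0.001 -1.   ] F [-0.5 -1.  -3.1] grip 0.641 q [-0.11  0.64  1.57  0.    0.93  1.4 ]
```

Call:
move_arm(series=[[0, 0, 0, 0, 0, 0.2, 0.3], [0, 0, 0, 0, 0, 0.2, 0.8], [0, 0, 0, 0, 0, 0.2, 0.8], [0, 0, 0, 0, 0, -2, 0.8], [0, 0, 0, 0, 0, -6, 0.8]])

```text
time_s: 17.85
eef_pos: [563.4, 57.1, 85.2]
ee_rot: [-0.001, 0.999, 0.033, -0.005]
force: [-0.7, -0.9, -0.7]
grip_width: 0.799
```

Call:
move_arm(series=[[0, 0, 0, -1, 0, -4, 0.8], [0, 0, 0, -4, 2, -7, 0.8], [0, 0, 0, -8, 4, -9, 0.8], [0, 0, 0, -12, 6, -9, 0.8], [0, 0, 0, -16, 8, -9, 0.8]])

```text
time_s: 18.27
eef_pos: [424.2, -25.2, 177.3]
ee_rot: [-0.0, 0.999, 0.034, -0.003]
force: [1.4, -0.5, 0.1]
grip_width: 0.8
```

```bash
python3 - <<'E'
from h import *
where()
J=[(649.7,62.5,6),(563.9,57.1,6),(660.5,-109.2,6),(574.7,-114.6,6)]
overlay("scene",230,150,370,255,5,"s22",J)
overlay("top",175,135,345,240,4,"t22",J)
c=capture("scene");cv2.imwrite("pics/s22f.png",c["frame"][:,:,::-1])
E
```

```text
t18.27 tcp [424.2 -25.2 177.3] th 3.9 Z [-0.007  0.    -1.   ] F [ 1.4 -0.5  0.1] grip 0.8 q [-0.34  0.15  1.85 -0.    1.14  1.17]
```

View pics/s22.png

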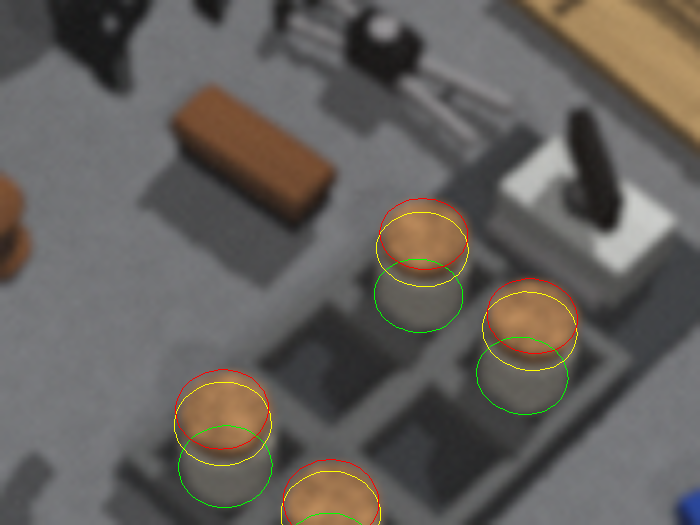

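View pics/t22.png

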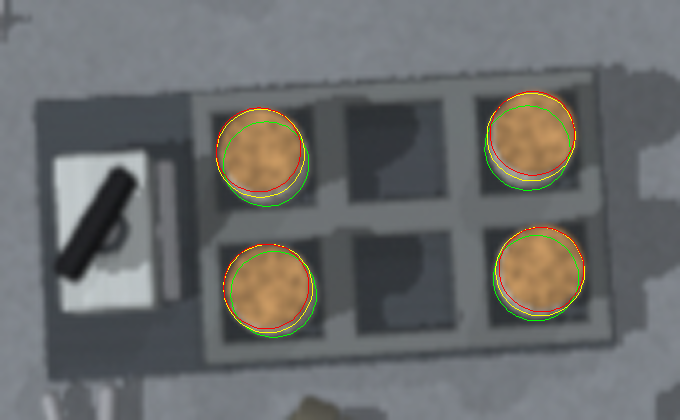

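View pics/s22f.png

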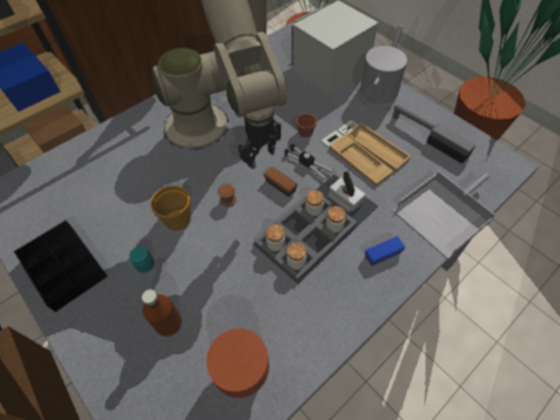

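```bash
python3 - <<'E'
from h import *
c=capture("top");cv2.imwrite("pics/t22f.png",c["frame"][:,:,::-1])
plan(600.3,159.5,160,150,half=False)
E
```

```text
turn [-1.100e-02  1.000e-03 -2.553e+00] shift cm [ 18.68 -17.28   1.54] t 18.47
```

View pics/t22f.png

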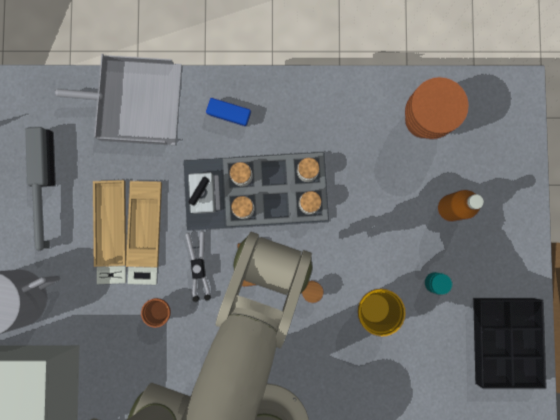

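All four jars are seated and no white jar remains on the table. Now the clamp: I need tool heading 150°, which leaves room to turn clockwise.

Call:
move_arm(series=[[0, 0, -0.12, 2, -1.7, 0, 0.8], [0, 0, -0.24, 4, -3.4, 0, 0.8], [0, 0, -0.36, 6, -5.1, 0, 0.8], [0, 0, -0.48, 8, -6.9, 0, 0.8], [0, 0, -0.6, 9.5, -8.6, 0, 0.8]])

```text
time_s: 18.88
eef_pos: [516.6, 69.0, 175.6]
ee_rot: [-0.002, 0.944, 0.33, -0.003]
force: [-1.1, -0.4, -0.5]
grip_width: 0.799
```

Call:
move_arm(series=[[0, 0, -0.12, 0, 0, 0, 0.8], [0, 0, -0.24, 0, 0, 0, 0.8], [0, 0, -0.36, 0, 0, 0, 0.8], [0, 0, -0.48, 0, 0, 0, 0.8], [0, 0, -0.6, 0, 0, 0, 0.8]])

```text
time_s: 19.3
eef_pos: [517.6, 70.0, 175.1]
ee_rot: [-0.003, 0.802, 0.597, -0.003]
force: [0.3, 0.1, -0.5]
grip_width: 0.803
```

Call:
move_arm(series=[[0, 0, -0.12, 0, 0, 0, 0.8], [0, 0, -0.24, 0, 0, 0, 0.8], [0, 0, -0.36, 0, 0, 0, 0.8], [0, 0, -0.48, 0, 0, 0, 0.8], [0, 0, -0.6, 0, 0, 0, 0.8]])

```text
time_s: 19.72
eef_pos: [518.7, 71.0, 174.7]
ee_rot: [-0.003, 0.587, 0.81, -0.002]
force: [0.5, 0.8, 0.3]
grip_width: 0.801
```

```bash
python3 - <<'E'
from h import *
where()
plan(600.3,159.5,160,150,half=False)
E
```

```text
t19.72 tcp [518.7  71.  174.7] th 108.1 Z [-0.007  0.001 -1.   ] F [0.5 0.8 0.3] grip 0.801 q [-0.09  0.36  1.58  0.    1.2  -0.4 ]
turn [-0.005 -0.006 -0.731] shift cm [ 5.87 10.52  1.42] t 19.72
```

Call:
move_arm(series=[[0, 0, -0.12, 1.4, 2.6, 0.3, 0.8], [0, 0, -0.24, 2.9, 5.2, 0.6, 0.8], [0, 0, -0.36, 4.4, 7.9, 0.9, 0.8], [0, 0, -0.48, 5.8, 10.4, 1, 0.8], [-0.005, -0.006, -0.6, 5.9, 10.5, 1, 0.8]])

```text
time_s: 20.13
eef_pos: [602.5, 163.9, 162.4]
ee_rot: [0.0, 0.317, 0.948, 0.0]
force: [-0.4, -0.7, 0.4]
grip_width: 0.798
```

Call:
move_arm(series=[[0, 0, -0.11, 0, 0, 0, 0.8], [0, 0, -0.15, 0, 0, 0, 0.8], [0, 0, -0.15, 0, 0, 0, 0.8]])

```text
time_s: 20.38
eef_pos: [603.1, 165.4, 161.4]
ee_rot: [-0.0, 0.244, 0.97, 0.0]
force: [-0.4, -0.3, -0.1]
grip_width: 0.803
```

```bash
python3 - <<'E'
from h import *
where()
plan(600.3,159.5,130,150,half=False)
snap("scene",290,120,410,210,6,"s23")
E
```

```text
t20.38 tcp [603.1 165.4 161.4] th 151.8 Z [-0.     0.001 -1.   ] F [-0.4 -0.3 -0.1] grip 0.803 q [ 0.08  0.59  1.27  0.    1.29 -1.  ]
turn [ 0.    -0.     0.031] shift cm [-0.03 -0.65  3.14] t 20.38
```

View pics/s23.png

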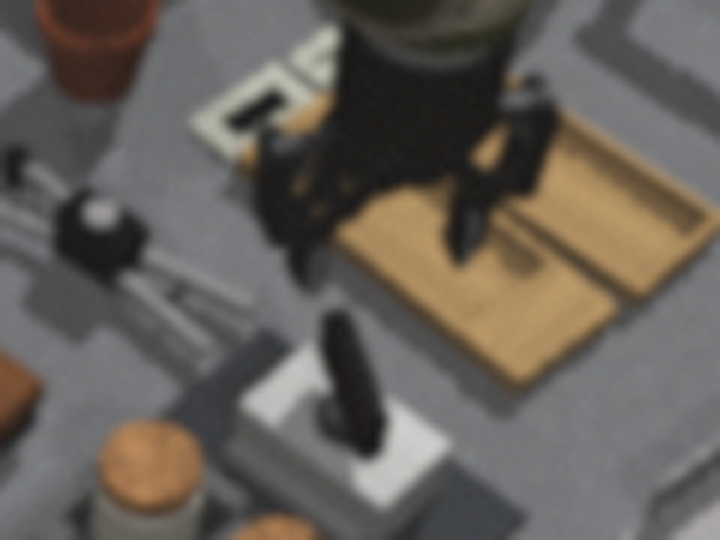

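```bash
python3 - <<'E'
from h import *
c=capture("scene")
a=px2w(c,290+335/6,120+312/6,96);b=px2w(c,290+372/6,120+440/6,96)
print(a,b,(a+b)/2,np.degrees(np.arctan2(*(a-b)[1::-1])))
E
```

```text
[575.1220417  179.99664159  96.        ] [643.3415436  133.99377332  96.        ] [609.23179265 156.99520746  96.        ] 146.00679288895225
```

Call:
move_arm(series=[[0, 0, 0.031, 0, -0.6, 0, 0.6], [0, 0, 0.031, 0, -0.6, 2, 0.6], [0, 0, 0.031, 0, -0.6, 4, 0.6], [0, 0, 0.031, 0, -0.6, 5, 0.6], [0, 0, 0.031, 0, -0.6, 5, 0.6]])

```text
time_s: 20.9
eef_pos: [598.9, 159.1, 109.6]
ee_rot: [-0.002, 0.262, 0.965, -0.0]
force: [-0.3, -0.0, 0.0]
grip_width: 0.599
```

```bash
python3 - <<'E'
from h import *
where()
plan(600.5,159.5,63,150,half=False)
snap("scene",290,120,410,210,6,"s24")
E
```

```text
t20.90 tcp [598.9 159.1 109.6] th 149.7 Z [-0.004  0.    -1.   ] F [-0.3 -0.   0. ] grip 0.599 q [ 0.07  0.63  1.34  0.    1.17 -0.97]
turn [-0.002 -0.004 -0.006] shift cm [-0.13  0.12  4.66] t 20.9
```

View pics/s24.png

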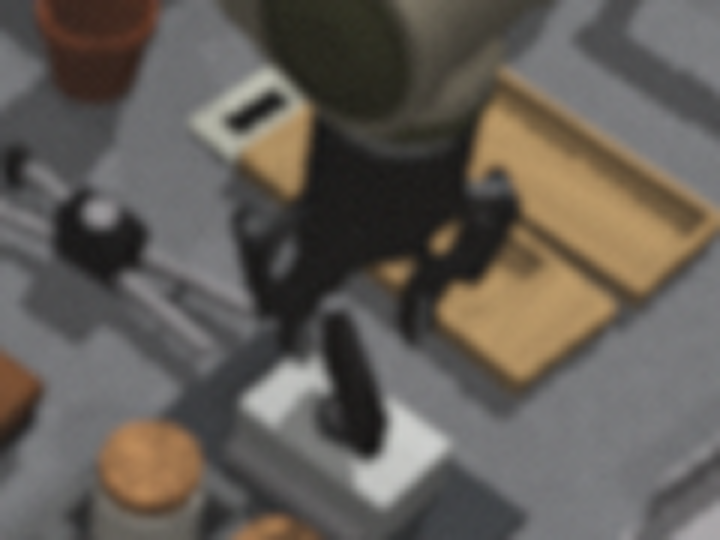

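Call:
move_arm(series=[[0, 0, 0, -0.1, 0.1, 1.5, 0.6], [0, 0, 0, -0.1, 0.1, 3, 0.6], [0, 0, 0, -0.1, 0.1, 4.4, 0.6], [0, 0, 0, -0.1, 0.1, 4.6, 0.6], [0, 0, 0, -0.1, 0.1, 4.6, 0.6]])

```text
time_s: 21.37
eef_pos: [601.2, 159.6, 65.9]
ee_rot: [-0.001, 0.262, 0.965, -0.0]
force: [-0.6, 0.4, -0.7]
grip_width: 0.6
```

```bash
python3 - <<'E'
from h import *
where()
plan(600.5,159.5,63,150,half=False)
E
```

```text
t21.37 tcp [601.2 159.6  65.9] th 149.7 Z [-0.001  0.    -1.   ] F [-0.6  0.4 -0.7] grip 0.6 q [ 0.07  0.69  1.37  0.    1.09 -0.97]
turn [-0.    -0.001 -0.006] shift cm [ 0.06 -0.05  0.29] t 21.37
```

Call:
move_arm(series=[[0, 0, 0, 0, 0, 0.2, 0.3], [0, 0, 0, 0, 0, 0.2, 0.05], [0, 0, 0, 0, 0, 0.2, 0.05], [0, 0, 0, 0, 0, 0.2, 0.05], [0, 0, 0, 0, 0, 0.2, 0.05]], grip_force=40)

```text
time_s: 21.78
eef_pos: [603.3, 162.1, 65.6]
ee_rot: [0.002, 0.262, 0.965, 0.003]
force: [9.8, 13.8, -2.7]
grip_width: 0.179
```

Call:
move_arm(series=[[0, 0, 0, 0, 0, 0, 0.05], [0, 0, 0, 0, 0, 0, 0.05]])

```text
time_s: 21.95
eef_pos: [603.4, 162.3, 65.7]
ee_rot: [0.002, 0.262, 0.965, 0.003]
force: [3.3, 2.2, -5.0]
grip_width: 0.179
```

```bash
python3 - <<'E'
from h import *
where()
plan(600.5,159.5,63,20,half=False)
E
```

```text
t21.95 tcp [603.4 162.3  65.7] th 149.7 Z [ 0.006  0.005 -1.   ] F [ 3.3  2.2 -5. ] grip 0.179 q [ 0.07  0.69  1.37  0.    1.08 -0.97]
turn [ 0.007 -0.007  2.263] shift cm [ 0.11 -0.39  0.26] t 21.95
```

Call:
move_arm(series=[[0, 0, 0.1, 0, 0, 0, 0.05], [0, 0, 0.2, 0, 0, 0, 0.05], [0, 0, 0.3, 0, 0, 0, 0.05], [0, 0, 0.4, 0, 0, 0, 0.05], [0, 0, 0.5, 0, 0, 0, 0.05]])

```text
time_s: 22.37
eef_pos: [602.4, 161.4, 65.6]
ee_rot: [0.001, 0.494, 0.869, 0.002]
force: [-5.1, -5.0, -0.4]
grip_width: 0.178
```

```bash
python3 - <<'E'
from h import *
where(); print(ctrl.sense()["wrist_torque"])
snap("scene",290,120,410,210,6,"s25")
E
```

```text
t22.37 tcp [602.4 161.4  65.6] th 120.8 Z [ 0.003  0.003 -1.   ] F [-5.1 -5.  -0.4] grip 0.178 q [ 0.07  0.69  1.37  0.    1.08 -0.47]
[-1.05754184  1.06271065  0.20764408]
```

View pics/s25.png

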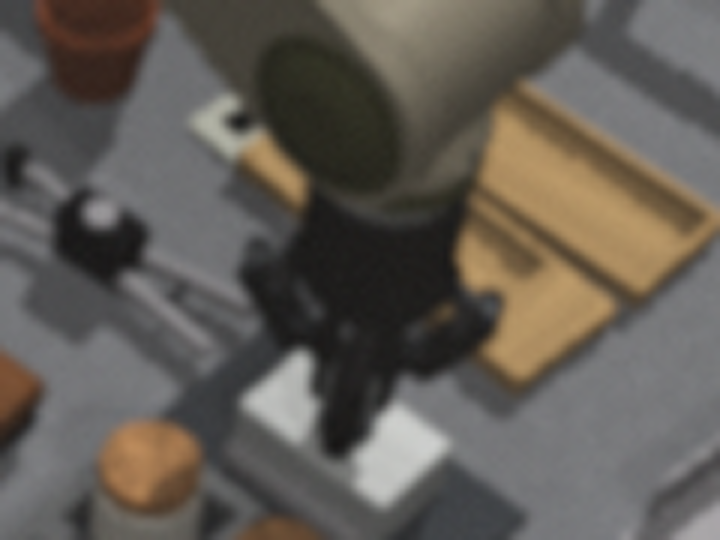

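Call:
move_arm(series=[[0, 0, 0.11, 0, 0, 0, 0.05], [0, 0, 0.22, 0, 0, 0, 0.05], [0, 0, 0.33, 0, 0, 0, 0.05], [0, 0, 0.44, 0, 0, 0, 0.05], [0, 0, 0.55, 0, 0, 0, 0.05]])

```text
time_s: 22.83
eef_pos: [600.9, 161.0, 65.6]
ee_rot: [-0.001, 0.716, 0.698, 0.0]
force: [-8.2, -1.9, 1.6]
grip_width: 0.18
```

Call:
move_arm(series=[[0, 0, 0.11, 0, 0, 0, 0.05], [0, 0, 0.22, 0, 0, 0, 0.05], [0, 0, 0.33, 0, 0, 0, 0.05], [0, 0, 0.44, 0, 0, 0, 0.05], [0, 0, 0.55, 0, 0, 0, 0.05]])

```text
time_s: 23.25
eef_pos: [599.3, 161.4, 65.6]
ee_rot: [-0.002, 0.88, 0.476, -0.002]
force: [-9.0, 2.9, 1.9]
grip_width: 0.18
```

```bash
python3 - <<'E'
from h import *
where(); print(ctrl.sense()["wrist_torque"])
snap("scene",290,120,410,210,6,"s26")
E
```

```text
t23.25 tcp [599.3 161.4  65.6] th 56.8 Z [-0.005  0.002 -1.   ] F [-9.   2.9  1.9] grip 0.18 q [0.07 0.69 1.37 0.   1.09 0.65]
[0.2869554  1.19642142 0.16662203]
```

View pics/s26.png

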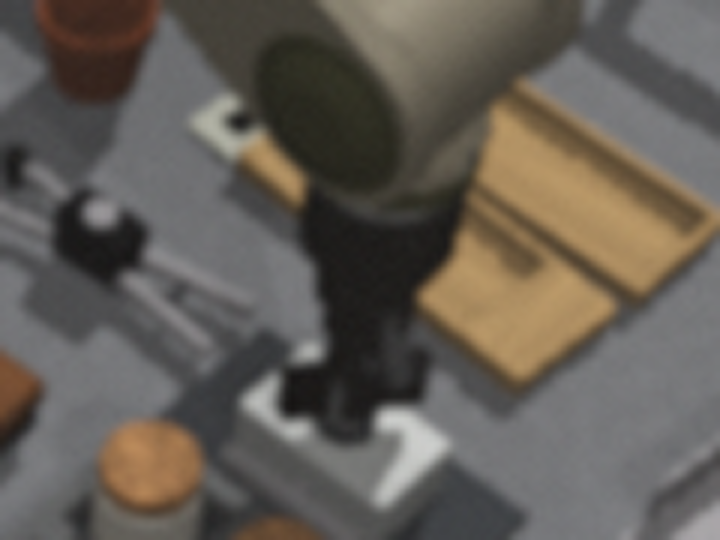

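Call:
move_arm(series=[[0, 0, 0.11, 0, 0, 0, 0.05], [0, 0, 0.22, 0, 0, 0, 0.05], [0, 0, 0.33, 0, 0, 0, 0.05], [0, 0, 0.44, 0, 0, 0, 0.05], [0, 0, 0.55, 0, 0, 0, 0.05]])

```text
time_s: 23.72
eef_pos: [598.2, 162.6, 65.6]
ee_rot: [-0.003, 0.977, 0.213, -0.003]
force: [-6.2, 7.4, -1.0]
grip_width: 0.182
```

Call:
move_arm(series=[[0, 0, 0.06, 0, 0, 0, 0.05], [0, 0, 0.06, 0, 0, 0, 0.05]])

```text
time_s: 23.88
eef_pos: [598.1, 162.8, 65.6]
ee_rot: [-0.003, 0.983, 0.182, -0.003]
force: [-1.0, 1.6, -5.4]
grip_width: 0.18
```

```bash
python3 - <<'E'
from h import *
where(); print(ctrl.sense()["wrist_torque"])
snap("top",165,165,225,210,13,"t26")
E
```

```text
t23.88 tcp [598.1 162.8  65.6] th 21.0 Z [-0.008  0.004 -1.   ] F [-1.   1.6 -5.4] grip 0.18 q [0.07 0.68 1.37 0.01 1.09 1.28]
[ 0.17381515 -0.31636018 -0.10770079]
```

View pics/t26.png

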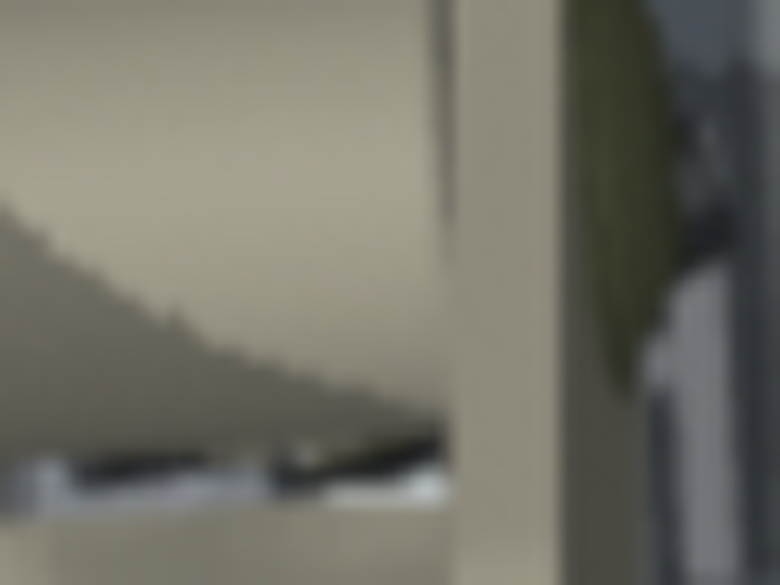

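Call:
move_arm(series=[[0, 0, 0, 0, 0, 0, 0.5], [0, 0, 0, 0, 0, 0, 0.5], [0, 0, 0, 0, 0, -2.5, 0.5], [0, 0, 0, 0, 0, -6, 0.5], [0, 0, 0, 0, 0, -9, 0.5]])

```text
time_s: 24.35
eef_pos: [598.9, 162.1, 157.7]
ee_rot: [-0.003, 0.983, 0.185, -0.003]
force: [1.3, -0.4, -0.9]
grip_width: 0.5
```

```bash
python3 - <<'E'
from h import *
where(); plan(408.6,168.8,170,8.5)
E
```

```text
t24.35 tcp [598.9 162.1 157.7] th 21.3 Z [-0.007  0.005 -1.   ] F [ 1.3 -0.4 -0.9] grip 0.5 q [0.07 0.59 1.28 0.01 1.28 1.27]
turn [-0.006  0.006  0.223] shift cm [-17.5   -7.53  -1.09] t 24.35
```

Call:
move_arm(series=[[0, 0, 0.08, -3.5, -1.5, -0.3, 1], [0, 0, 0.16, -7, -3, -0.6, 1], [0, 0, 0.223, -10.5, -4.5, -1, 1], [0, 0, 0.223, -14, -6, -1, 1], [0, 0, 0.223, -17.5, -7.5, -1, 1]])

```text
time_s: 24.77
eef_pos: [407.1, 168.2, 169.7]
ee_rot: [-0.003, 0.997, 0.074, -0.003]
force: [0.0, 0.1, 0.1]
grip_width: 1.0
```

```bash
python3 - <<'E'
from h import *
where(); plan(408.6,168.8,150,7.5)
snap("top",170,165,230,210,13,"t27")
snap("scene",260,120,380,210,6,"s27")
E
```

```text
t24.77 tcp [407.1 168.2 169.7] th 8.5 Z [-0.006  0.005 -1.   ] F [0.  0.1 0.1] grip 1.0 q [0.12 0.19 1.82 0.01 1.13 1.54]
turn [-0.005  0.005  0.018] shift cm [ 0.16 -0.02  1.97] t 24.77
```

View pics/t27.png

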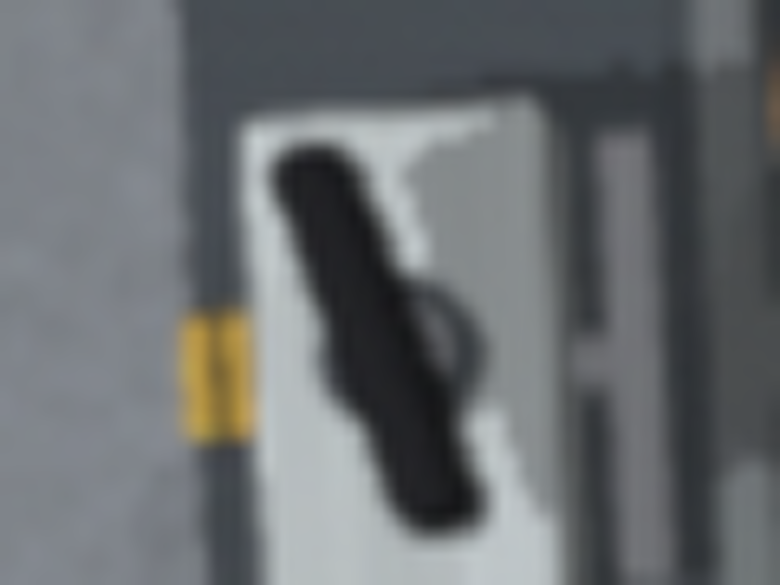

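View pics/s27.png

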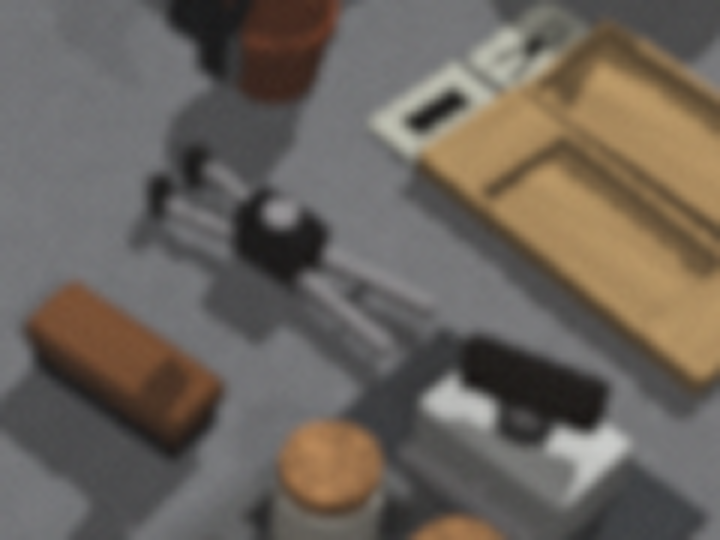

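The tab is well out, about 13–14 mm. The black line is wholly visible with brass on both sides (top crop at 180–252, 375). Now the grabber.

Call:
move_arm(series=[[-0.005, 0.005, 0.018, 0.1, 0, 3.5, 1], [-0.005, 0.005, 0.018, 0.1, 0, 7, 1], [-0.005, 0.005, 0.018, 0.1, 0, 9.5, 1], [-0.005, 0.005, 0.018, 0.1, 0, 10, 1], [-0.005, 0.005, 0.018, 0.1, 0, 10, 1]])

```text
time_s: 25.28
eef_pos: [404.1, 169.0, 68.9]
ee_rot: [-0.0, 0.998, 0.067, -0.003]
force: [-0.2, 0.2, 0.4]
grip_width: 1.001
```

```bash
python3 - <<'E'
from h import *
where(); plan(408.6,168.8,10,7.5)
snap("scene",250,110,370,200,6,"s28")
E
```

```text
t25.28 tcp [404.1 169.   68.9] th 7.6 Z [-0.006 -0.    -1.   ] F [-0.2  0.2  0.4] grip 1.001 q [0.13 0.35 1.94 0.   0.86 1.56]
turn [-0.001  0.006  0.002] shift cm [0.48 0.09 5.89] t 25.28
```

View pics/s28.png

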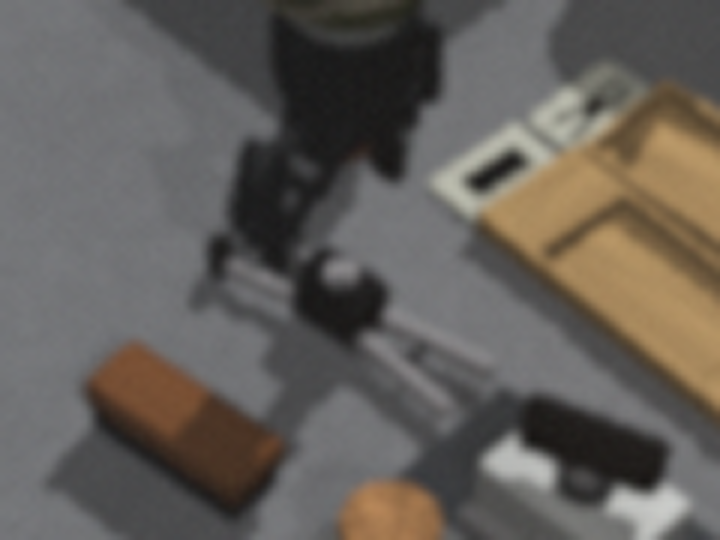

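```bash
python3 - <<'E'
from h import *
c=capture("scene"); print((w2px(c,(408.6,168.8,38))-[250,110])*6, px2w(c,250+342/6,110+270/6,40))
E
```

```text
[330.98384368 277.57850555] [409.93485937 175.92801968  40.        ]
```

Call:
move_arm(series=[[0, 0.006, 0, 0.5, -0.1, 2, 1], [0, 0.006, 0, 0.5, -0.1, 4, 1], [0, 0.006, 0, 0.5, -0.1, 5.7, 1], [0, 0.006, 0, 0.5, -0.1, 5.8, 1], [0, 0.006, 0, 0.5, -0.1, 5.8, 1]])

```text
time_s: 25.8
eef_pos: [410.7, 171.0, 13.7]
ee_rot: [-0.0, 0.998, 0.067, 0.003]
force: [0.1, 0.2, -0.0]
grip_width: 1.0
```

Call:
move_arm(series=[[0, 0, 0, 0, 0, 0, 0.6], [0, 0, 0, 0, 0, 0, 0.2], [0, 0, 0, 0, 0, 0, 0.2], [0, 0, 0, 0, 0, 0, 0.2], [0, 0, 0, 0, 0, 0, 0.2]], grip_force=50)

```text
time_s: 26.22
eef_pos: [411.1, 171.2, 14.5]
ee_rot: [-0.001, 0.998, 0.067, 0.003]
force: [-2.8, 0.3, 9.5]
grip_width: 0.342
```

```bash
python3 - <<'E'
from h import *
where()
E
```

```text
t26.22 tcp [411.1 171.2  14.5] th 7.6 Z [ 0.006  0.002 -1.   ] F [-2.8  0.3  9.5] grip 0.342 q [0.13 0.46 1.96 0.   0.71 1.57]
```

Call:
move_arm(series=[[0, 0, 0, 0, 0, -1, 0.2], [0, 0, 0, 0, 0, -4, 0.2], [0, 0, 0, 0, 0, -7, 0.2], [0, 0, 0, 0, 0, -9, 0.2], [0, 0, 0, 0, 0, -9, 0.2]], grip_force=60)

```text
time_s: 26.63
eef_pos: [412.3, 171.3, 107.9]
ee_rot: [-0.001, 0.998, 0.067, 0.007]
force: [0.9, -0.5, -1.9]
grip_width: 0.336
```

```bash
python3 - <<'E'
from h import *
where(); plan(521.5,405,110,1.8)
snap("scene",250,80,410,200,5,"s29")
snap("top",80,170,280,320,4,"t29")
E
```

```text
t26.63 tcp [412.3 171.3 107.9] th 7.6 Z [ 0.013  0.002 -1.   ] F [ 0.9 -0.5 -1.9] grip 0.336 q [0.13 0.29 1.89 0.   0.95 1.57]
turn [-0.001 -0.013  0.102] shift cm [ 1.393e+01 -2.171e+01 -1.000e-02] t 26.63
```

View pics/s29.png

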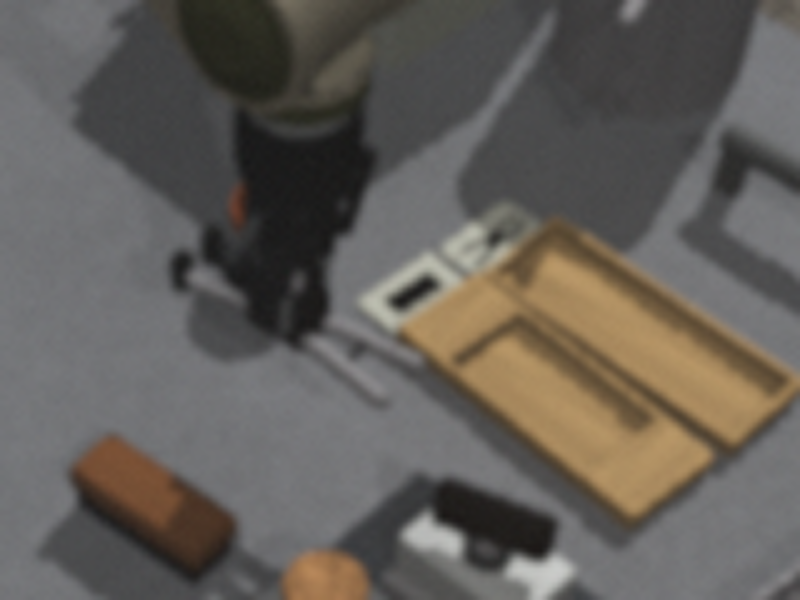

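View pics/t29.png

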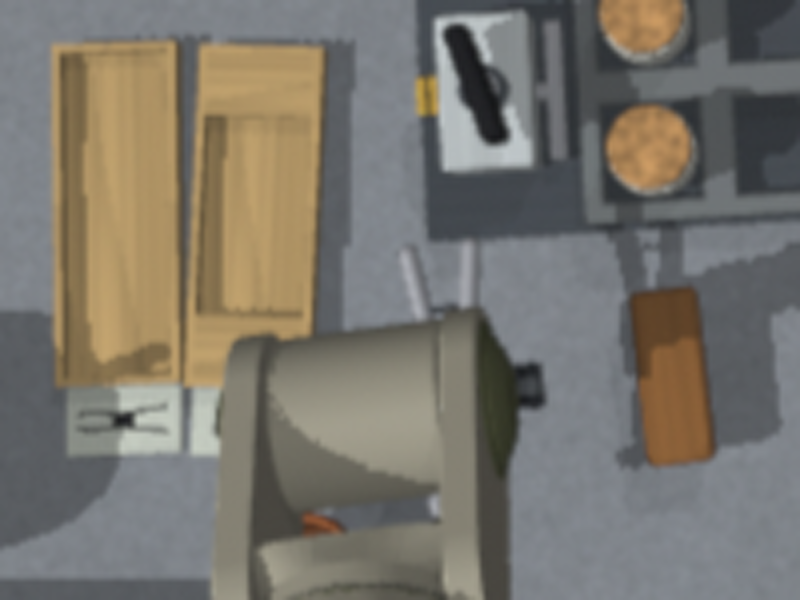

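Call:
move_arm(series=[[0, -0.013, 0.03, 2.1, -3.3, 0, 0.2], [0, -0.013, 0.06, 4.2, -6.6, 0, 0.2], [0, -0.013, 0.1, 6.3, -9.9, 0, 0.2], [0, -0.013, 0.1, 8.4, -13.2, 0, 0.2], [0, -0.013, 0.1, 10.5, -16.5, 0, 0.2]])

```text
time_s: 27.15
eef_pos: [492.1, 349.9, 102.6]
ee_rot: [0.0, 1.0, 0.017, -0.005]
force: [0.3, -0.3, -2.3]
grip_width: 0.342
```

```bash
python3 - <<'E'
from h import *
where(); plan(521.5,405,110,1.8)
E
```

```text
t27.15 tcp [492.1 349.9 102.6] th 1.9 Z [-0.01  -0.001 -1.   ] F [ 0.3 -0.3 -2.3] grip 0.342 q [0.42 0.61 1.4  0.   1.14 1.96]
turn [0.001 0.01  0.002] shift cm [ 3.11 -5.41 -0.78] t 27.15
```

Call:
move_arm(series=[[0, 0.01, 0, 1.6, -2.7, -0.3, 0.2], [0, 0.01, 0, 3, -5.2, -0.5, 0.2], [0, 0.01, 0, 3.1, -5.4, -0.5, 0.2], [0, 0.01, 0, 3.1, -5.4, -0.5, 0.2], [0, 0.01, 0, 3.1, -5.4, -0.5, 0.2]])

```text
time_s: 27.57
eef_pos: [520.5, 404.1, 105.0]
ee_rot: [0.001, 1.0, 0.017, -0.001]
force: [0.0, -1.7, -1.5]
grip_width: 0.337
```

```bash
python3 - <<'E'
from h import *
where(); plan(521.5,405,55,1.8)
snap("scene",300,80,460,200,5,"s30")
snap("top",60,170,180,260,6,"t30")
E
```

```text
t27.57 tcp [520.5 404.1 105. ] th 1.9 Z [-0.003 -0.003 -1.   ] F [ 0.  -1.7 -1.5] grip 0.337 q [ 0.48  0.72  1.2  -0.    1.23  2.02]
turn [0.003 0.003 0.002] shift cm [ 0.11 -0.1   5.  ] t 27.57
```

View pics/s30.png

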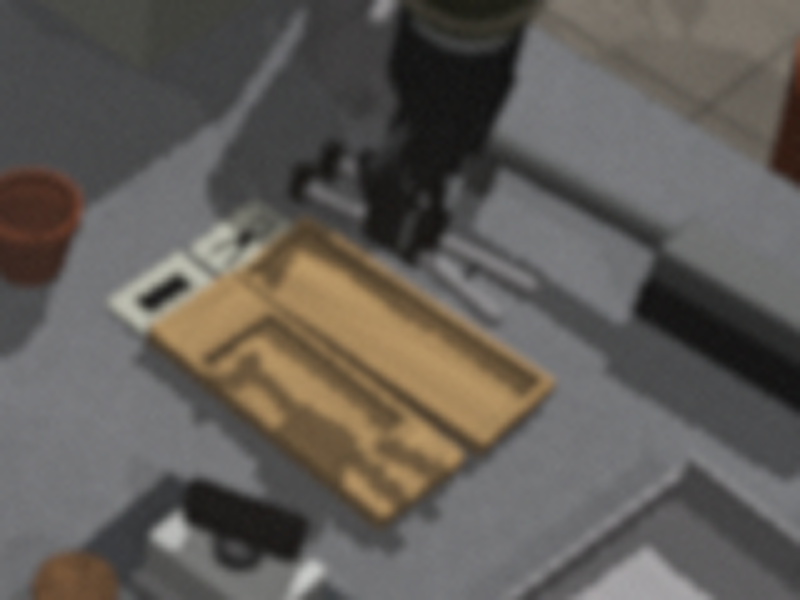

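View pics/t30.png

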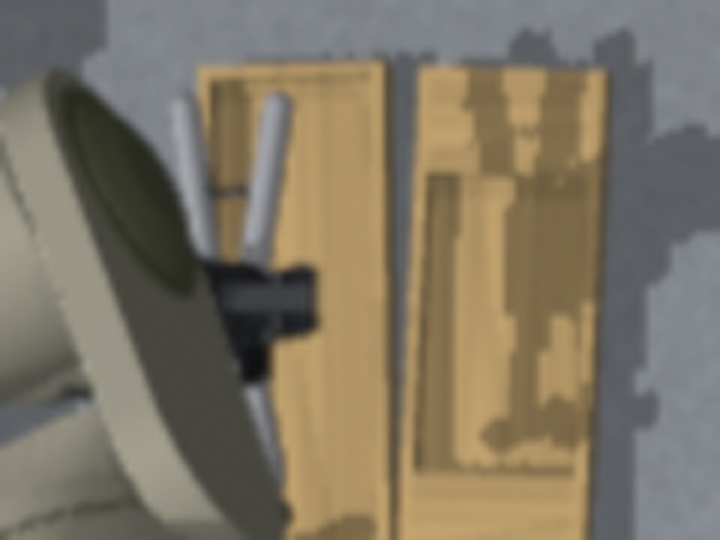

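```bash
python3 - <<'E'
from h import *
c=capture("top")
for p in((182,98),(282,98)): print(px2w(c,60+p[0]/6,170+p[1]/6,103))
k=[px2w(c,60+p[0]/6,170+p[1]/6,16) for p in((200,65),(386,65),(418,70),(606,72))]; print(np.round(k,1))
c=capture("scene")
for p in((315,222),(552,380),(482,450)): print(px2w(c,300+p[0]/5,80+p[1]/5,16))
E
```

```text
[609.36096517 423.0736959  103.        ]
[609.41669955 382.44149017 103.        ]
[[633.9 446.2  16. ]
 [634.  365.6  16. ]
 [631.8 351.7  16. ]
 [631.1 270.2  16. ]]
[425.85554657 442.41904743  16.        ]
[636.50151684 448.35316858  16.        ]
[643.87627687 365.00177925  16.        ]
```

Call:
move_arm(series=[[0, 0, 0, 0.1, -0.1, 2, 0.2], [0, 0, 0, 0.1, -0.1, 4, 0.2], [0, 0, 0, 0.1, -0.1, 5.8, 0.2], [0, 0, 0, 0.1, -0.1, 6, 0.2], [0, 0, 0, 0.1, -0.1, 6, 0.2]])

```text
time_s: 28.18
eef_pos: [521.8, 404.4, 46.6]
ee_rot: [0.001, 1.0, 0.016, -0.001]
force: [0.2, -0.5, -1.7]
grip_width: 0.342
```

```bash
python3 - <<'E'
from h import *
where(); plan(521.5,405,20,1.8)
snap("scene",300,80,460,200,5,"s31")
snap("top",60,170,180,260,6,"t31")
E
```

```text
t28.18 tcp [521.8 404.4  46.6] th 1.8 Z [-0.002 -0.002 -1.   ] F [ 0.2 -0.5 -1.7] grip 0.342 q [ 0.48  0.79  1.24 -0.    1.12  2.02]
turn [0.002 0.002 0.   ] shift cm [-0.02 -0.06  2.66] t 28.18
```

View pics/s31.png

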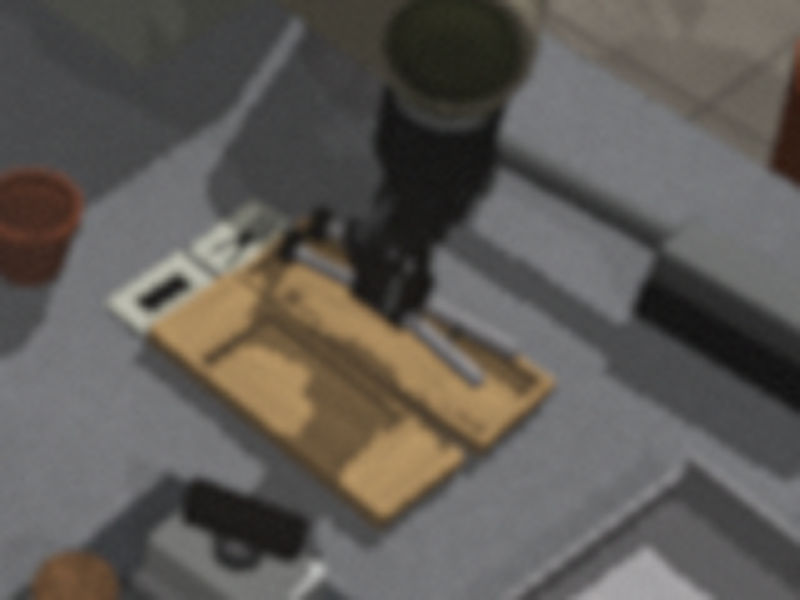

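View pics/t31.png

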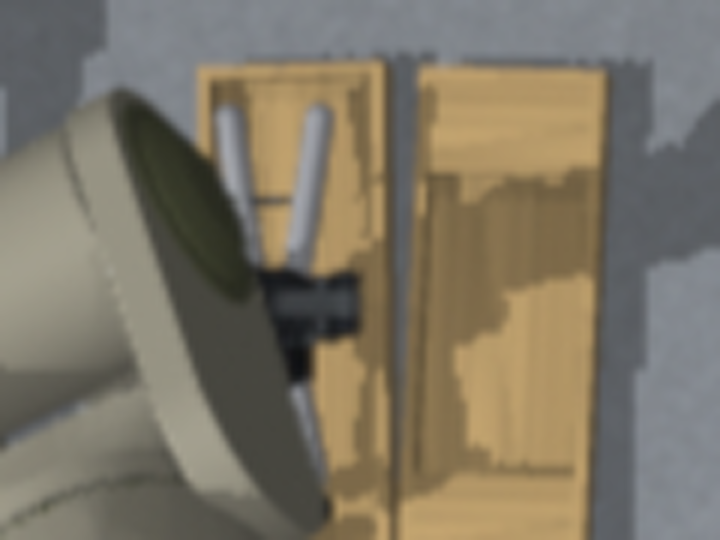

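Call:
move_arm(series=[[0, 0, 0, 0, 0, 0.8, 0.2], [0, 0, 0, 0, 0, 1.6, 0.2], [0, 0, 0, 0, 0, 2.3, 0.2], [0, 0, 0, 0, 0, 2.7, 0.2], [0, 0, 0, 0, 0, 2.7, 0.2]])

```text
time_s: 28.7
eef_pos: [522.4, 404.9, 20.3]
ee_rot: [0.001, 1.0, 0.016, 0.0]
force: [0.0, -0.6, -1.6]
grip_width: 0.345
```

```bash
python3 - <<'E'
from h import *
where()
E
```

```text
t28.70 tcp [522.4 404.9  20.3] th 1.8 Z [ 0.    -0.001 -1.   ] F [ 0.  -0.6 -1.6] grip 0.345 q [ 0.48  0.82  1.25 -0.    1.07  2.02]
```

Call:
move_arm(series=[[0, 0, 0, 0, 0, 0.1, 0.2], [0, 0, 0, 0, 0, 0.1, 0.5], [0, 0, 0, 0, 0, 0.1, 0.5], [0, 0, 0, 0, 0, -2, 0.5], [0, 0, 0, 0, 0, -5, 0.5]])

```text
time_s: 29.12
eef_pos: [521.2, 404.2, 68.5]
ee_rot: [0.002, 1.0, 0.016, -0.002]
force: [0.3, -0.1, 1.2]
grip_width: 0.505
```

Call:
move_arm(series=[[0, 0, 0, -1, 2, -3, 0.6], [0, 0, 0, -3, 6, -6, 1], [0, 0, 0, -4, 10, -6, 1], [0, 0, 0, -5, 14, -6, 1], [0, 0, 0, -6, 18, -6, 1]])

```text
time_s: 29.53
eef_pos: [468.6, 230.1, 130.5]
ee_rot: [0.001, 1.0, 0.016, -0.001]
force: [0.4, -0.9, 0.4]
grip_width: 0.998
```

```bash
python3 - <<'E'
from h import *
where(); plan(420.5,42,130,5.5)
snap("scene",300,80,460,200,5,"s32")
snap("top",80,170,280,320,4,"t32")
E
```

```text
t29.53 tcp [468.6 230.1 130.5] th 1.9 Z [-0.002 -0.003 -1.   ] F [ 0.4 -0.9  0.4] grip 0.998 q [ 0.23  0.41  1.64 -0.    1.09  1.77]
turn [ 0.003  0.002 -0.063] shift cm [-5.42 18.64  0.11] t 29.53
```

View pics/s32.png

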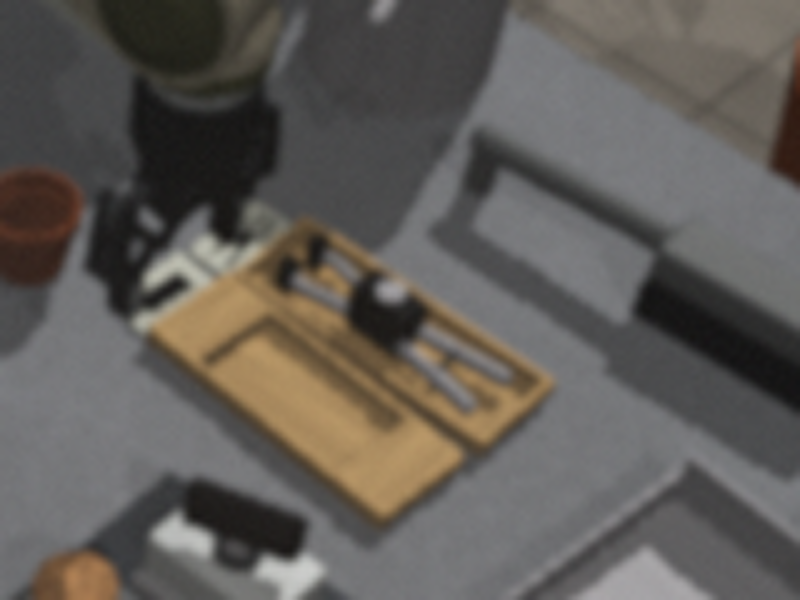

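View pics/t32.png

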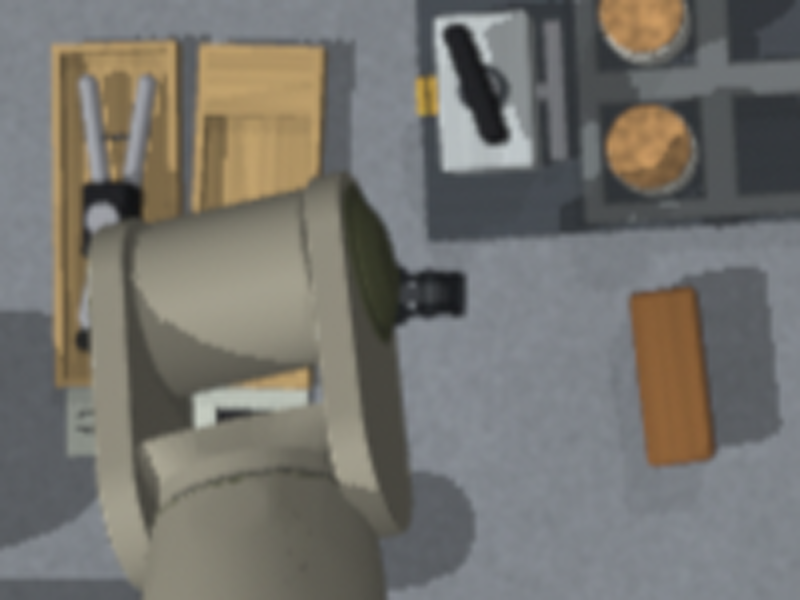

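Grabber lies flat in its slot, inside the walls. The brush (top 248,264: brown wood, black bristles; not the blue one at 229,112) hasn't moved. Going to it.

Call:
move_arm(series=[[0, 0, -0.03, -1.2, 4, 0, 1], [0, 0, -0.06, -2.4, 8, 0, 1], [0, 0, -0.07, -3.6, 12, 0, 1], [0, 0, -0.07, -4.8, 16, 0, 1], [0, 0, -0.07, -5.4, 18.5, 0, 1]])

```text
time_s: 30.05
eef_pos: [418.8, 39.1, 131.5]
ee_rot: [0.002, 0.999, 0.049, -0.002]
force: [0.3, -0.1, -0.3]
grip_width: 0.999
```

Call:
move_arm(series=[[0, 0, 0, 0, 0, 2, 1], [0, 0, 0, 0, 0, 4, 1], [0, 0, 0, 0, 0, 5, 1], [0, 0, 0, 0, 0, 5, 1]])

```text
time_s: 30.38
eef_pos: [418.0, 39.1, 80.2]
ee_rot: [0.002, 0.999, 0.049, -0.003]
force: [-0.6, 0.4, 0.3]
grip_width: 1.002
```

```bash
python3 - <<'E'
from h import *
where(); plan(420.5,43,13,6)
snap("scene",230,120,350,210,6,"s33")
E
```

```text
t30.38 tcp [418.   39.1  80.2] th 5.6 Z [-0.006 -0.004 -1.   ] F [-0.6  0.4  0.3] grip 1.002 q [-0.18  0.29  1.98 -0.01  0.88  1.29]
turn [ 0.004  0.007 -0.007] shift cm [ 0.33 -0.39  6.71] t 30.38
```

View pics/s33.png

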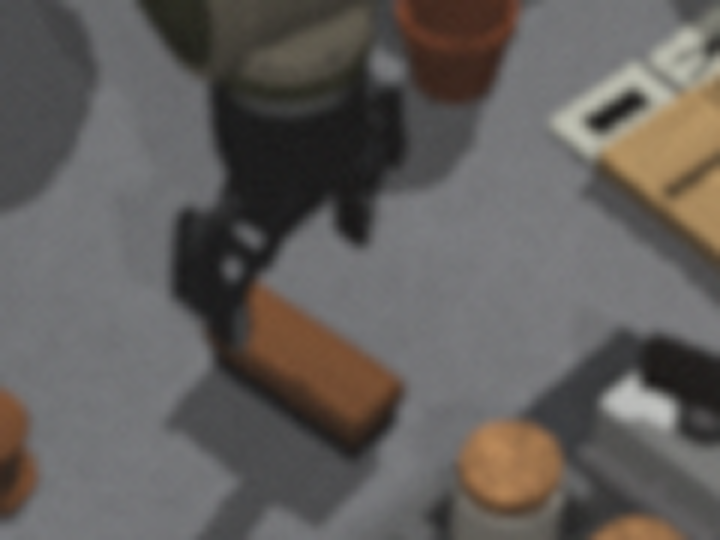

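Call:
move_arm(series=[[0.004, 0.007, 0, 0.3, -0.4, 0.5, 1], [0.004, 0.007, 0, 0.3, -0.4, 3, 1], [0.004, 0.007, 0, 0.3, -0.4, 5.5, 1], [0.004, 0.007, 0, 0.3, -0.4, 6.7, 1], [0.004, 0.007, 0, 0.3, -0.4, 6.7, 1]])

```text
time_s: 30.85
eef_pos: [420.4, 43.7, 12.8]
ee_rot: [-0.0, 0.999, 0.049, -0.0]
force: [0.2, 0.2, -0.1]
grip_width: 1.002
```

```bash
python3 - <<'E'
from h import *
where()
E
```

```text
t30.85 tcp [420.4  43.7  12.8] th 5.6 Z [-0.001  0.001 -1.   ] F [ 0.2  0.2 -0.1] grip 1.002 q [-0.18  0.43  2.02  0.    0.69  1.3 ]
```

Call:
move_arm(series=[[0, 0, 0, 0, 0, 0, 0.7], [0, 0, 0, 0, 0, 0, 0.3], [0, 0, 0, 0, 0, 0, 0.3], [0, 0, 0, 0, 0, 0, 0.3], [0, 0, 0, 0, 0, 0, 0.3]], grip_force=50)

```text
time_s: 31.27
eef_pos: [421.2, 43.6, 14.1]
ee_rot: [-0.0, 0.999, 0.049, 0.001]
force: [-0.5, 0.1, 7.0]
grip_width: 0.51
```

Call:
move_arm(series=[[0, 0, 0, 0, 0, -1, 0.3], [0, 0, 0, 0, 0, -4, 0.3], [0, 0, 0, 0, 0, -8, 0.3], [0, 0, 0, 0, 0, -11.5, 0.3], [0, 0, 0, 0, 0, -12, 0.3]], grip_force=60)

```text
time_s: 31.68
eef_pos: [423.4, 43.3, 139.7]
ee_rot: [0.001, 0.999, 0.049, 0.006]
force: [0.9, -0.1, -1.6]
grip_width: 0.504
```

```bash
python3 - <<'E'
from h import *
where(); plan(523.5,314,130,-1.5)
snap("scene",230,120,350,210,6,"s34")
E
```

```text
t31.68 tcp [423.4  43.3 139.7] th 5.7 Z [ 0.012 -0.001 -1.   ] F [ 0.9 -0.1 -1.6] grip 0.504 q [-0.18  0.19  1.91  0.    1.02  1.3 ]
turn [ 0.002 -0.012  0.125] shift cm [ 12.62 -25.95   1.05] t 31.68
```

View pics/s34.png

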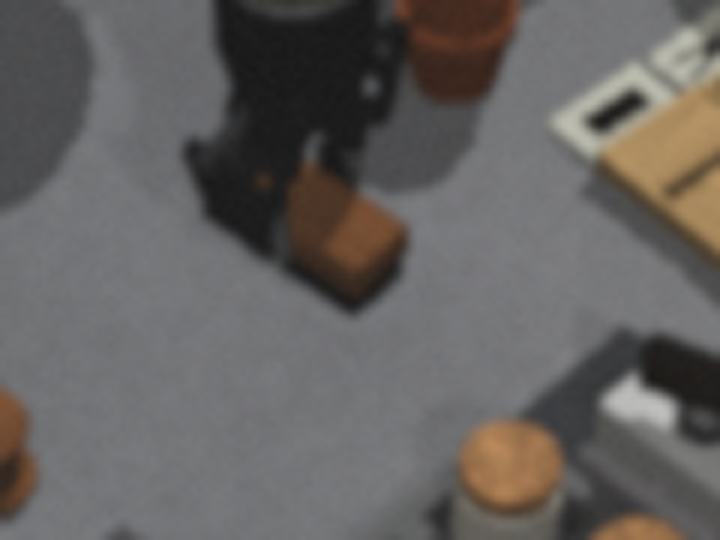

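Call:
move_arm(series=[[0, -0.012, 0.03, 1.7, -3.6, 0.3, 0.3], [0, -0.012, 0.06, 3.4, -7.2, 0.6, 0.3], [0, -0.012, 0.09, 5.1, -10.8, 0.9, 0.3], [0, -0.012, 0.12, 6.8, -14.4, 0.9, 0.3], [0, -0.012, 0.125, 8.5, -18, 0.9, 0.3]])

```text
time_s: 32.15
eef_pos: [489.3, 232.7, 127.8]
ee_rot: [0.001, 1.0, -0.014, -0.002]
force: [1.5, -0.6, -1.8]
grip_width: 0.504
```

```bash
python3 - <<'E'
from h import *
where(); plan(524,314,125,-1.5)
E
```

```text
t32.15 tcp [489.3 232.7 127.8] th -1.6 Z [-0.004 -0.002 -1.   ] F [ 1.5 -0.6 -1.8] grip 0.504 q [ 0.23  0.45  1.58 -0.    1.11  1.83]
turn [ 0.002  0.004 -0.002] shift cm [ 3.24 -8.22  0.24] t 32.15
```

Call:
move_arm(series=[[0, 0, 0, 1.4, -3.5, 0, 0.3], [0, 0, 0, 2.8, -7, 0, 0.3], [0, 0.004, 0, 3.3, -8.2, 0.2, 0.3], [0, 0.004, 0, 3.3, -8.2, 0.2, 0.3], [0, 0.004, 0, 3.3, -8.2, 0.2, 0.3]])

```text
time_s: 32.57
eef_pos: [523.7, 313.9, 123.6]
ee_rot: [0.002, 1.0, -0.014, -0.002]
force: [-0.2, -0.9, -1.7]
grip_width: 0.506
```

Call:
move_arm(series=[[0, 0, 0, 0, 0, 2, 0.3], [0, 0, 0, 0, 0, 4.5, 0.3], [0, 0, 0, 0, 0, 6, 0.3], [0, 0, 0, 0, 0, 6, 0.3], [0, 0, 0, 0, 0, 6, 0.3]])

```text
time_s: 32.98
eef_pos: [523.2, 312.7, 63.2]
ee_rot: [0.002, 1.0, -0.014, -0.002]
force: [-0.6, -0.5, -1.0]
grip_width: 0.503
```

```bash
python3 - <<'E'
from h import *
where(); plan(524,314,19,-1.5)
snap("scene",300,80,460,200,5,"s35")
snap("top",70,170,190,260,6,"t35")
E
```

```text
t32.98 tcp [523.2 312.7  63.2] th -1.6 Z [-0.005 -0.004 -1.   ] F [-0.6 -0.5 -1. ] grip 0.503 q [ 0.35  0.67  1.41 -0.    1.07  1.95]
turn [ 0.004  0.005 -0.002] shift cm [ 0.1  -0.15  4.42] t 32.98
```

View pics/s35.png

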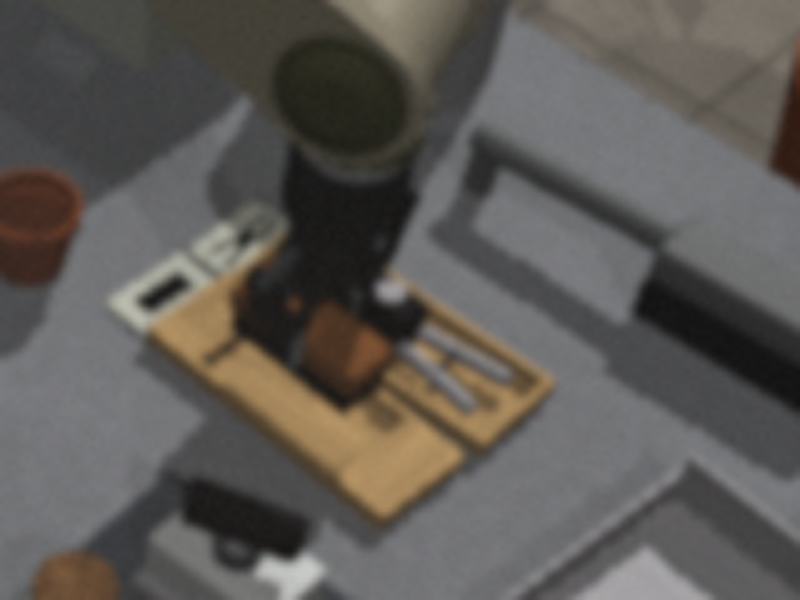

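View pics/t35.png

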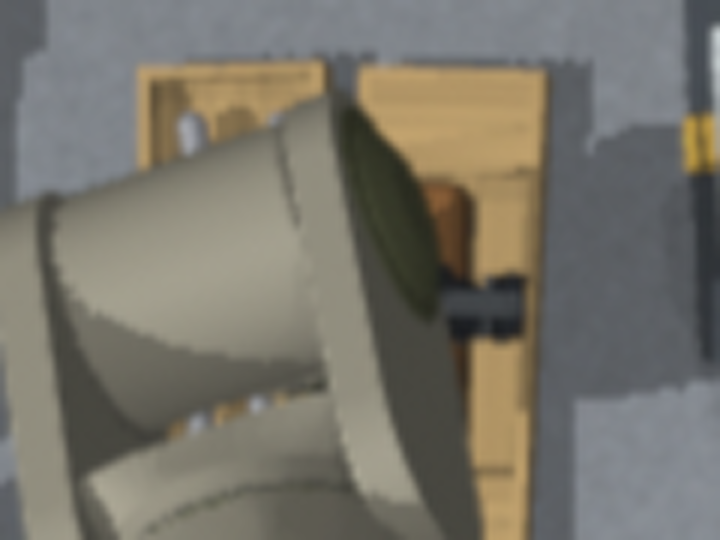

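```bash
python3 - <<'E'
from h import *
c=capture("top")
print(px2w(c,70+470/6,170+190/6,89),px2w(c,70+450/6,170+181/6,89), "slot inner end",px2w(c,70+480/6,170+173/6,16), "inner right", px2w(c,70+528/6,170+250/6,16),"inner -x end",px2w(c,70+490/6,170+468/6,16))
E
```

```text
[573.18885234 284.35547302  89.        ] [576.88842811 292.62758181  89.        ] slot inner end [586.98510643 297.98397775  16.        ] inner right [553.57332915 276.64343213  16.        ] inner -x end [459.49021399 291.38338497  16.        ]
```

Call:
move_arm(series=[[0.003, 0.004, 0, 0.1, -0.3, 1, 0.3], [0.003, 0.004, 0, 0.1, -0.3, 2.2, 0.3], [0.003, 0.004, 0, 0.1, -0.3, 3.4, 0.3], [0.003, 0.004, 0, 0.1, -0.3, 4.3, 0.3], [0.003, 0.004, 0, 0.1, -0.3, 4.4, 0.3]])

```text
time_s: 33.55
eef_pos: [524.5, 316.2, 19.0]
ee_rot: [0.0, 1.0, -0.014, 0.0]
force: [0.6, -0.3, -1.0]
grip_width: 0.504
```

```bash
python3 - <<'E'
from h import *
where()
snap("top",70,170,190,260,6,"t36")
snap("scene",320,120,400,180,10,"s36")
E
```

```text
t33.55 tcp [524.5 316.2  19. ] th -1.6 Z [ 0.001 -0.    -1.   ] F [ 0.6 -0.3 -1. ] grip 0.504 q [ 0.35  0.73  1.43 -0.    0.98  1.95]
```

View pics/s36.png

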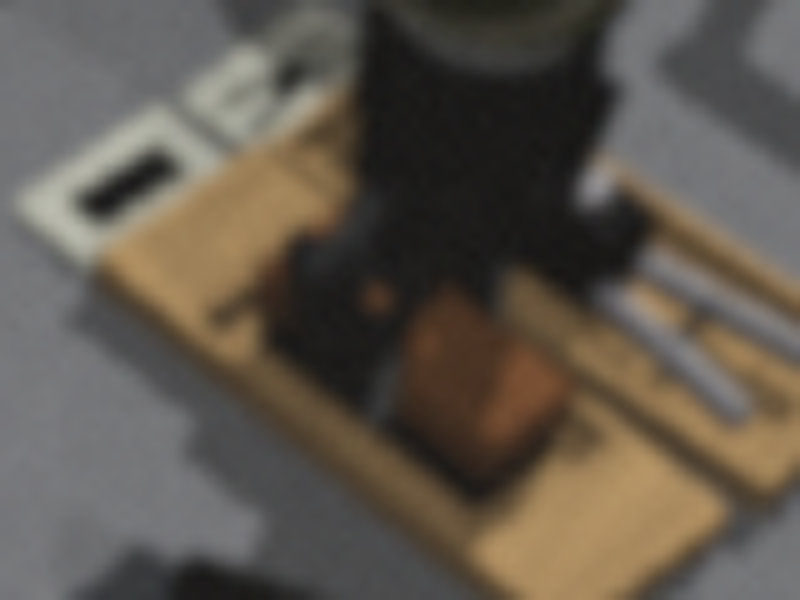

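View pics/t36.png

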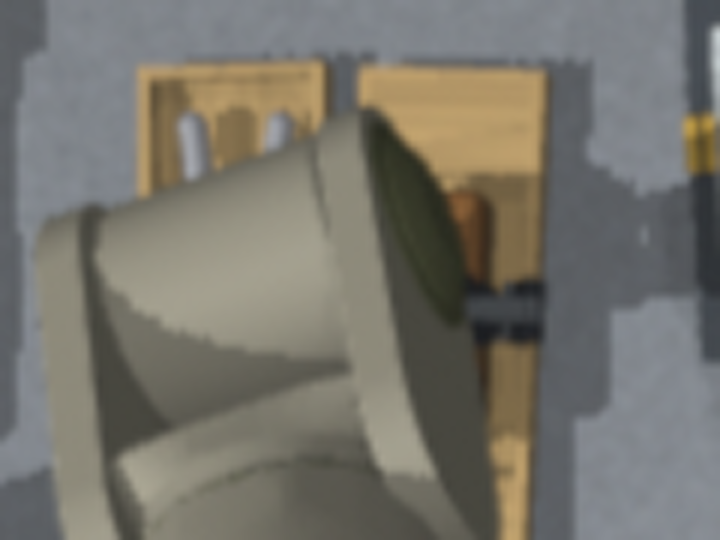

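Call:
move_arm(series=[[0, 0, 0, 0, 0, 0, 0.3], [0, 0, 0, 0, 0, 0, 0.68], [0, 0, 0, 0, 0, 0, 0.68], [0, 0, 0, 0, 0, -2, 0.68], [0, 0, 0, 0, 0, -6, 0.68]])

```text
time_s: 34.07
eef_pos: [522.7, 315.4, 77.0]
ee_rot: [0.001, 1.0, -0.014, -0.003]
force: [0.4, -0.1, -0.3]
grip_width: 0.678
```

Call:
move_arm(series=[[0, 0, 0, -1, 1, -4, 0.68], [0, 0, 0, -4, 3, -8, 0.68], [0, 0, 0, -8, 6, -10, 0.68], [0, 0, 0, -12, 9, -12, 0.68], [0, 0, 0, -15, 12, -12, 0.68]])

```text
time_s: 34.48
eef_pos: [395.3, 221.3, 193.9]
ee_rot: [0.001, 1.0, -0.013, -0.001]
force: [1.1, 0.3, 1.0]
grip_width: 0.681
```

Call:
move_arm(series=[[0, 0, 0, 0, 3.5, 0, 0.68], [0, 0, 0, 0, 7, 0, 0.68], [0, 0, 0, 0, 10.5, 0, 0.68], [0, 0, 0, 0, 14, 0, 0.68], [0, 0, 0, 0, 17.5, 0, 0.68]])

```text
time_s: 34.9
eef_pos: [390.3, 44.8, 194.8]
ee_rot: [0.001, 1.0, -0.013, -0.0]
force: [1.0, -0.5, 0.7]
grip_width: 0.68
```

```bash
python3 - <<'E'
from h import *
where()
J=[(649.7,62.5,6),(563.9,57.1,6),(660.5,-109.2,6),(574.7,-114.6,6)]
snap("top",80,160,280,310,4,"t37")
overlay("scene",230,110,430,260,4,"s37",J)
for n in("scene","top"):cv2.imwrite(f"pics/f37{n}.png",capture(n)["frame"][:,:,::-1])
E
```

```text
t34.90 tcp [390.3  44.8 194.8] th -1.5 Z [-0.    -0.002 -1.   ] F [ 1.  -0.5  0.7] grip 0.68 q [-0.18  0.05  1.91 -0.    1.17  1.41]
```

View pics/t37.png

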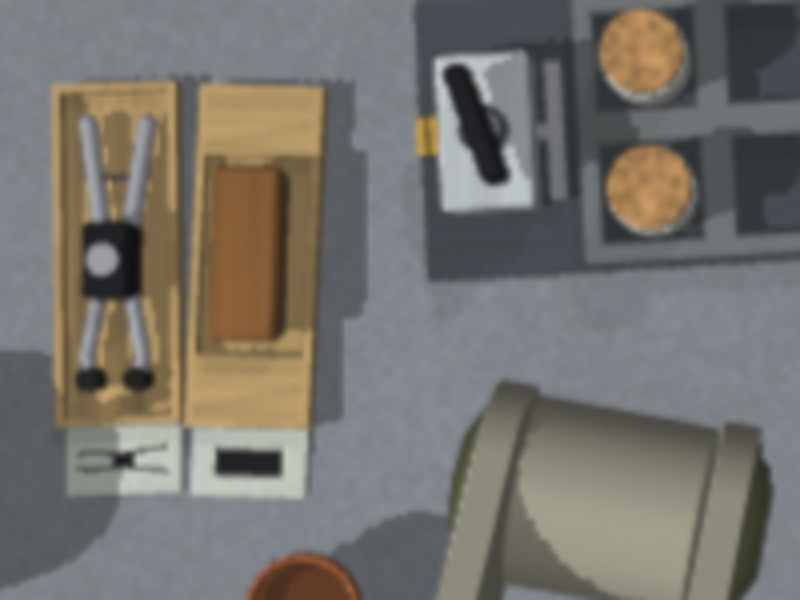

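View pics/s37.png

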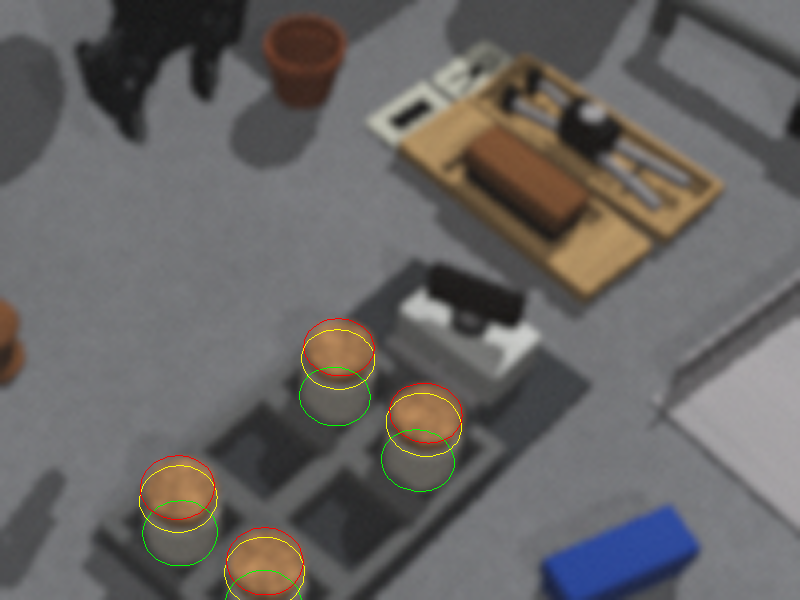

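View pics/f37top.png

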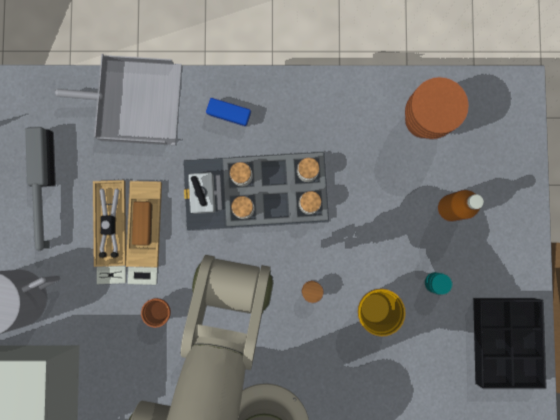

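View pics/f37scene.png

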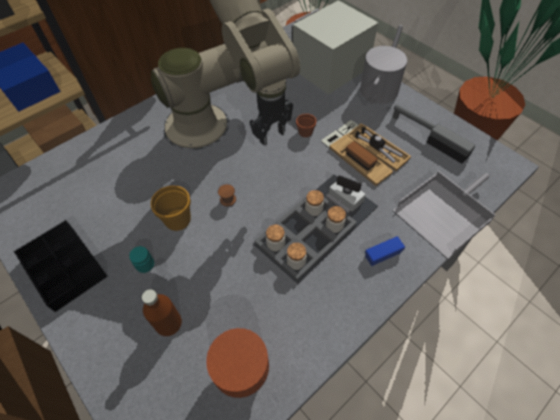

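```bash
python3 - <<'E'
from h import *
c=capture("top")
f=lambda x,y,z:px2w(c,80+x/4,160+y/4,z).round(1)
print("brush",[f(*p,45) for p in((216,167),(285,168),(279,341),(209,337))])
print("inner",[f(*p,16) for p in((205,156),(320,156),(309,354),(196,353))])
E
```

```text
brush [array([576.8, 331.5,  45. ]), array([576.2, 287.7,  45. ]), array([466.4, 289.5,  45. ]), array([468.8, 333.8,  45. ])]
inner [array([586.5, 346.6,  16. ]), array([586.6, 272. ,  16. ]), array([458.2, 277. ,  16. ]), array([458.8, 349.8,  16. ])]
```

The brush measures 109 × 44 mm at its seated height and is centred in its slot with clearance all round. Handing in.

```bash
python3 - <<'E'
from rig import job
print(job.finish_job())
E
```

```text
the job is handed in; nothing more can be done
None
```

The job is done and handed in at about 35 s of the 210 s allowed. The hand-in reported no verdict.

- **Jars:** Four white jars were on the table, and each now stands in its own corner pocket. In both camera views they match a seated jar (lid top about 72 mm above the table) to within 2–3 mm. The top and scene cameras differed by up to about 7 mm on single points (2–6 mm on the jars).
- **Clamp:** I tightened it after the last jar was in, to about 2.8 rad. The brass tab is out by about 13–14 mm, and the whole black line shows with brass on both sides.
- **Tools:** The grabber and then the brush lie flat inside their marked slots. The brush measured 109 × 44 mm at seated height, inside the slot walls all round.
- **Other objects:** The pots, spool, bottle, turquoise jar and blue look-alike are where they started in the last pictures. The robot was touching nothing at the end, and no check failed.

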